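# Tip a flush bamboo coaster out of its tea board and add it to the stack

## Robot

A 7-joint arm with a two-finger parallel gripper is mounted at the origin on the work surface. World frame = base frame: x ahead of the robot, y to its left, z up, the work surface at z = 0. Lengths are in mm, angles in rad, forces in N, time in s.
With the tool pointing down it reaches from about 400 to 875 mm from the base axis. Payload 4.4 kg.
Tool frame: the origin (TCP) lies midway between the tips of the shut fingers; the grasp point (between the pads) lies 19 mm behind it (ctrl.pinch_z is the distance from the TCP to the grasp point, in mm); z points along the fingers, y is the line along which they close (so a half turn about z gives the same grasp; the last joint's range is limited). The gripper opens to 85 mm and grips with 20 to 120 N. Pads are 22 mm wide; open, the fingers measure 114 mm over their backs; the gripper's body (76 mm by 85 mm) begins 54 mm behind the grasp point. The pads swing forward as they close: fully open they stand 13 mm farther back than shut.
Start: joints at [-1.364, 0.628, 0.038, 1.517, -0.027, 0.996, -0.02], TCP at [175.104, 625.984, 231.313] pointing down, gripper open.
Joint ranges: [-3.06, 3.06], [-0.37, 2.12], [-1.25, 1.32], [0.18, 2.47], [-1.1, 4.24], [0.23, 1.98], [-2.94, 2.94]. Speed limits (rad/s): [2.57, 2.57, 3.14, 3.14, 3.14, 3.14, 3.14].

## Interface

Orientations are given as [roll, pitch, yaw] about the fixed x, y, z axes, in that order (R = Rz(yaw) Ry(pitch) Rx(roll)).
In Python, from cell import read_state, cams, order, ctrl gives the robot as it stands.
- The arm moves only by the tool move_arm, never from a script. Its argument "targets" is text: rows parted by semicolons, each of 7 numbers parted by spaces: the gripper's target within -1 to 1 (fully open at 1, half-way at 0, shut at -1), then the shift along the tool's x, y, z in cm, then the turn, a rotation vector about the tool's x, y, z in degrees. A call has 1 to 5 rows; each row shifts and turns the commanded pose from where the row before left it, along the tool's axes as they then stand; what a row does not reach is not made up. A row lasts 1/12 s, in which the tool goes at most 41.7 mm and 7.16 degrees, less where a joint would pass 70% of its speed; a pose out of reach is approached as far as the arm can. A call with a gripper value outside its range is refused whole. The fingers move at their own pace and stop on an object; the grip force is fixed at half the most. Time passes only in rows, so rows that do not move let the fingers close. It gives the time, the measured TCP pose, the force, the opening and the grip force at its end, in the units of the state.
- read_state(): the state, without advancing time (a new reading comes with each control period).
- cams.get_image(name): name is "side" or "top" or "wrist"; returns a dict with "color" (420x560x3 uint8, red, green, blue), "fovy" (degrees; the focal length in pixels is half the picture's height over the tangent of half this angle, whatever the lens; pixels are square), "cx", "cy" (the principal point, pixels), "rvec" (rotation vector, rad) and "tvec" (3), from world to camera coordinates, as OpenCV has them. Camera axes: x right, y down, z forward; pixel columns grow to the right and rows downward; lengths in mm; the calibration is good to about 2 mm. A picture is of the moment at which its call begins. There is no depth.
- order.finish_job(): hands the job in; it is judged then, once.
The state is a dict: "clock": time; "qpos": joint angles; "qd": joint speeds; "tau": joint torques, N m; "eef_pos": TCP position; "tool_rot": TCP orientation; "force": force on the tool from outside, world axes, zero at the start; "torque": the same for the moment, N m; "width": finger opening in mm; "gripper_force": force on a finger pad.
Only numpy, scipy, OpenCV 4.12 (cv2) and the standard library are available. Lean on these libraries where they do the work, as an engineer would, in place of code of your own. Each camera call takes 0.05 s, during which the arm holds its last target. There are 200 camera calls.

## Task

A bamboo coaster lies flush in the pocket of the dark tea board; press down its far end, under the little riser shelf, so that its near end tips up and stays up. Then take the coaster by its raised part, draw it out, and lay it flat and square on top of the coaster stack with the edges lined up: set it down, do not drop it. Do not disturb the other tea things.

Things in the scene. Friction and masses are not known exactly. Their poses are not given: they have to be found in the camera images.
- station: Dark walnut tea board, fixed, 285 x 120 mm (its x, y), flat top 36 mm above the table. Origin: on the table under the centre of the pocket; x points to the far end (away from the robot), along the coaster's length; z up. Board spans x -85 to +200. Pocket: x -57 to +60, y -31 to +31 mm; the coaster lies in it, top flush, 2 to 5 mm gap all round.
- riser_edge (a point): Middle of the lower front edge of the riser, a dark shelf over the far part of the board: station x +10, y 0, z 166 mm. The riser spans x +10 to +200, y -120 to +120, z 166 to 184 mm; legs at y +-107, x +125 to +195, so it is open to the robot. It blocks an upright gripper over the far end; fingers leaning 30 to 45 degrees, gripper body towards the robot, pass under its edge.
- press_spot (a point): Point on the coaster's top face (while flush) where to press: station frame x +43, y 0, z 36 mm, under the riser, 12 mm from the coaster's far end and 21 mm beyond the hidden pivot.
- tipper (a joint): Angle (rad) of the hidden stiff rocker under the coaster; hinge along station y at station x +22, z 30 mm. 0 = flush; grows as the far end is pressed and the near end rises; stop at 0.30. Takes 4 to 6 N at press_spot, which sinks about 6 mm; stays where left. At 0.30 the underside at coaster x -30 mm is 15 mm up, 6 mm above the board's top; only the near part stands clear.
- coaster: Loose pale bamboo coaster, plate 110 long (its x) by 58 wide (y) by 9 mm thick, about 45 g, a thin dark line across near each end. Origin: centre of the underside; z up through the top face. Rests unfastened on the rocker, its x along station x, and tips with it. Grip it across the 58 mm width, by its side edges.
- stack: Stack of four identical coasters, fixed, on a dark 126 x 74 x 8 mm base; the coasters are 110 (x) by 58 (y) mm, edges in line. Origin: on the table under its centre, z up. Stands to the left or right of the tea board.
- stack_top (a point): Centre of the top face of the stack, 44 mm above the table; its x axis is along the coasters' length.
- honey_pot: Loose amber honey pot, 84 mm across, 93 mm high with a wooden dipper laid across (150 mm long). Origin: centre of its underside. Bystander, on the side where the stack is not.
- kettle: Loose copper-toned kettle, 164 mm across, 161 mm high, spout to its +x. Origin: centre of underside. Bystander.
- teapot: Loose round blue teapot, 136 mm across, 117 mm high. Origin: centre of underside. Bystander.
- caddy: Loose clear acrylic caddy with latch, 104 mm square, 122 mm high. Origin: centre of underside. Bystander.
- cup: Loose white tea cup, 72 mm across, 60 mm high, standing on top of the riser shelf. Origin: centre of underside. Bystander.
- tea_tin: Loose green tea tin, 68 mm across, 100 mm high. Origin: centre of underside. Bystander.
Not all that is in view belongs to the job. What is meant by the coaster is not purple, and is the larger of those in its own colour.

How it is judged (in metres and radians):
On the way, in this order (a step that is already met when the one before it is completed fails the run):
1. the far end of the coaster is pressed down so that the near end is tipped up (value of joint tipper above 0.2 rad and angle between coaster's own z axis and vertical above 0.15 rad and horizontal distance between coaster and station below 0.03 m), for 0.2 s.
2. the coaster is held by the fingers, clear of the board (contact force between the fingers and coaster above 1 N and height (world z) of coaster above 0.055 m and contact force between station and coaster below 0.1 N and horizontal distance between coaster and station above 0.06 m), for 0.1 s.
At the end, for the whole second after the job is handed in: The coaster lies at rest, released, flat on top of the stack (its underside within 4 mm of the stack's top face, tilted less than 0.06 rad, top face up), its centre within 12 mm of the stack's centre, its length within 0.17 rad of the stack's, either way round (horizontal distance between coaster and stack_top below 0.012 m and angle between the x axis of coaster and the x axis of stack, either way round below 0.17 rad and angle between coaster's own z axis and vertical below 0.06 rad and z of coaster in the frame of stack_top between -0.004 and 0.004 m and linear speed of coaster below 0.02 m/s and angular speed of coaster below 0.1 rad/s); the robot touches nothing.
It fails at once if the coaster is dropped (falling free faster than 0.5 m/s, about 13 mm or more) (contact force between the fingers and coaster below 0.05 N and linear speed of coaster above 0.5 m/s).
It fails at once if one of the other tea things is pushed more than 30 mm or tipped over 0.35 rad (distance of any of honey_pot, kettle, teapot, caddy, cup, tea_tin from where it was at the start of the episode above 0.03 m or angle between any of honey_pot, kettle, teapot, caddy, cup, tea_tin's own z axis and vertical above 0.35 rad).
It also fails if it takes over 54 s, if anything falls off the work surface, if the arm or the gripper's body presses on something with over 40 N, if the wrist force passes 120 N, or if a joint passes its speed limit or range.

## Working session

There is one attempt and no reset: what is moved stays moved. The work goes in short steps, Python scripts to look and compute and a tool call to move; the robot and the scene stay as the last step left them, time stands still between calls to the robot, and variables do not carry over. Pictures are saved under pics/ and viewed, at most 10 in all, crops included, and the job is handed in when it is done.

Besides the shell and the picture viewer there is one more tool, called in YAML: its name, and indented under it one key for each argument. move_arm: Moves the arm, as the interface text tells. Its arguments: {"type":"object","properties":{"targets":{"type":"string"}},"required":["targets"]}

```bash
mkdir -p pics; ls; cat > h.py <<'E'
import numpy as np, cv2
from cell import read_state, cams, order, ctrl
from scipy.spatial.transform import Rotation as R
def snap(n,save=None):
    d=cams.get_image(n)
    if save: cv2.imwrite('pics/'+save,d['color'][:,:,::-1])
    np.savez('pics/%s.npz'%(save or n),**{k:np.array(v) for k,v in d.items()}); return d
def K(d):
    f=210/np.tan(np.radians(float(d['fovy']))/2); return f
def ray(d,u,v):
    Rm=cv2.Rodrigues(np.array(d['rvec'],float))[0]; t=np.array(d['tvec'],float).ravel()
    r=Rm.T@np.array([(u-d['cx'])/K(d),(v-d['cy'])/K(d),1]); return -Rm.T@t,r
def atz(d,u,v,z):
    c,r=ray(d,u,v); return c+r*(z-c[2])/r[2]
def proj(d,p):
    Rm=cv2.Rodrigues(np.array(d['rvec'],float))[0]; q=Rm@np.array(p,float)+np.array(d['tvec'],float).ravel()
    return K(d)*q[:2]/q[2]+[float(d['cx']),float(d['cy'])]
def load(s): return np.load('pics/%s.npz'%s)
E
python3 - <<'E'
from h import *
a=snap('side','s0.png');b=snap('top','t0.png')
for d in(a,b): print(d['fovy'],d['cx'],d['cy'],ray(d,280,210))
print(read_state())
E
```

```text
pics
46.22965896704258 274.98919524299356 210.0219855945467 (array([-385.24659228,  997.63368954, 1260.18839097]), array([ 0.52298167, -0.57278198, -0.63128022]))
53.547785892540155 278.9960487494609 214.88841246956957 (array([ 374.23376179,   12.10242489, 1410.32909208]), array([ 0.14647543, -0.00246079, -0.98928391]))
{'clock': 0.1, 'qpos': array([-1.36378673,  0.62924733,  0.03845755,  1.51825647, -0.02698297,
        0.99628828, -0.02002518]), 'qd': array([-0.00044734, -0.00287708,  0.00164605, -0.00098887, -0.00065516,
       -0.00068673, -0.00085159]), 'tau': array([ 4.81407362e-03, -5.64539945e+01,  1.23122759e+00, -1.93976891e+01,
        1.14162106e-02,  5.36294378e-03,  5.16920522e-05]), 'eef_pos': array([174.96911203, 625.43783684, 230.48905332]), 'tool_rot': array([-3.13991198e+00,  3.80644299e-05,  2.86875709e+00]), 'force': array([-0.26765629,  0.6588004 , -0.19390996]), 'torque': array([0.05968597, 0.0014061 , 0.00325787]), 'gripper_force': 0.0, 'width': 85.58384927089655}
```

View pics/t0.png

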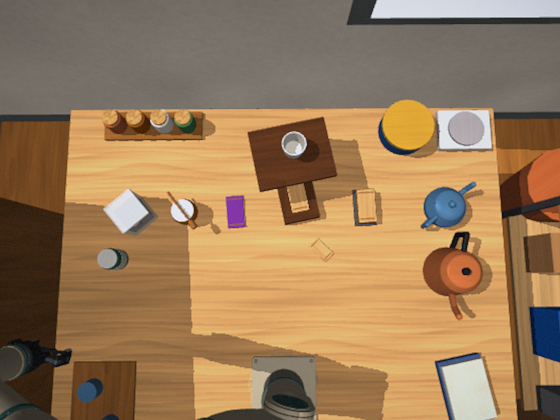

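View pics/s0.png

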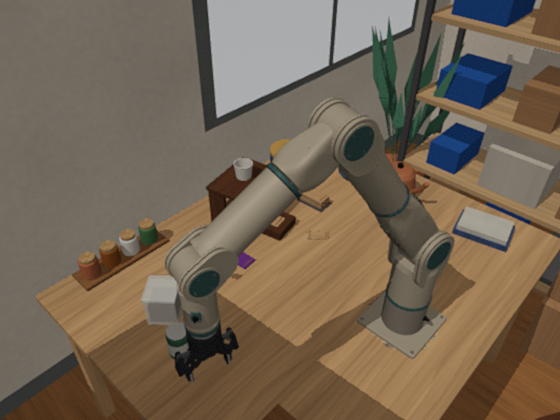

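Candidates in the top view are the pale coaster in the dark board (298,197), the purple plate (235,212), the small pale plate on the table (322,250) and the stack's top coaster (365,207). I choose the one in the board pocket and will check it in a crop.

```bash
python3 - <<'E'
from h import *
im=cv2.imread('pics/t0.png')[110:270,220:390]
cv2.imwrite('pics/c0.png',cv2.resize(im[0:150],(170*4,150*4),interpolation=cv2.INTER_CUBIC))
E
```

```text
(no output)
```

View pics/c0.png

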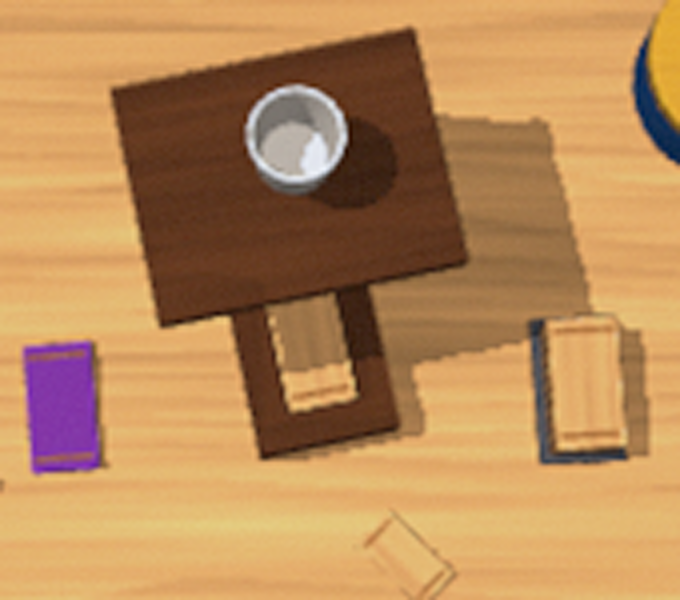

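The crop shows the pale coaster in the pocket, near-end corners at about (287,413) and (357,400), with its far half under the riser. The riser corners are (111,89), (414,28), (467,262) and (161,326), and the stack is at about (587,385). The choice is confirmed, so now I fit the poses.

```bash
cat > fit.py <<'E'
from h import *
from scipy.optimize import least_squares
def fit(d,loc,pix,x0):
    loc=np.array(loc,float)
    def w(p):
        c,s=np.cos(p[2]),np.sin(p[2]); o=loc.copy(); o[:,0]=p[0]+c*loc[:,0]-s*loc[:,1]; o[:,1]=p[1]+s*loc[:,0]+c*loc[:,1]; return o
    r=least_squares(lambda p:np.concatenate([proj(d,q)-u for q,u in zip(w(p),pix)]),x0,x_scale=[100,100,.1],loss='soft_l1')
    return r.x,r.fun.round(2)
E
python3 - <<'E'
from fit import *
d=load('t0.png')
cp=lambda L:[((u-1.5)/4+220,(v-1.5)/4+110) for u,v in L]
print(fit(d,[(200,120,184),(200,-120,184),(10,-120,184),(10,120,184),(-85,60,36),(-85,-60,36)],cp([(111,89),(414,28),(467,262),(161,326),(263,459),(398,428)]),[700,0,.2]))
print(fit(d,[(55,29,44),(55,-29,44),(-55,-29,44),(-55,29,44)],cp([(548,321),(613,315),(627,447),(553,454)]),[600,-200,.1]))
E
```

```text
(array([ 6.26174704e+02, -4.84724789e+01,  2.02786157e-01]), array([-0.57, -0.08,  0.29, -0.34,  0.91,  0.35, -0.67,  0.48, -0.64,
       -0.44,  0.86, -0.06]))
(array([ 5.90036386e+02, -2.76881607e+02,  5.13581417e-02]), array([-0.74, -0.05,  0.32,  0.5 , -0.3 ,  0.14,  0.7 , -0.63]))
```

```bash
cat > plan.py <<'E'
from fit import *
import json
ST=(626.2,-48.5,.203); SK=(590.0,-276.9,.051)
def w(o,x,y,z): c,s=np.cos(o[2]),np.sin(o[2]); return np.array([o[0]+c*x-s*y,o[1]+s*x+c*y,z])
def rot(yaw,lean): return R.from_euler('xyz',[np.pi,-lean,yaw])   # lean: body towards robot
def getc(): j=json.load(open('cmd.json')); return np.array(j[0]),R.from_quat(j[1])
def rows(grip,poses,dec=1,ddec=1):
    p,r=getc(); out=[]
    for q,s in poses:
        sh=np.round(r.inv().apply(np.array(q)-p)/10,dec)+0.; rv=np.round((r.inv()*s).as_rotvec(degrees=True),ddec)+0.
        if np.linalg.norm(sh)>4.17 or np.linalg.norm(rv)>7.16: print('TOO BIG',sh,rv)
        p=p+r.apply(sh*10); r=r*R.from_rotvec(rv,degrees=True)
        out.append(' '.join('%g'%v for v in [grip,*sh,*rv]))
    json.dump([list(p),list(r.as_quat())],open('cmd.json','w'))
    for i in range(0,len(out),5): print('; '.join(out[i:i+5]))
def path(grip,P,yaw,lean,n=None,**k):
    """straight move; yaw/lean go (from,to)"""
    p,_=getc(); P=np.array(P)
    n=n or int(np.ceil(max(np.linalg.norm(P-p)/38,abs(np.degrees(yaw[1]-yaw[0]))/6.5,abs(np.degrees(lean[1]-lean[0]))/6.5,1)))
    rows(grip,[(p+(P-p)*t,rot(yaw[0]+(yaw[1]-yaw[0])*t,lean[0]+(lean[1]-lean[0])*t)) for t in np.arange(1,n+1)/n],**k)
def err():
    s=read_state(); p,r=getc(); 
    print('t',s['clock'],'pos',s['eef_pos'].round(1),'err',(s['eef_pos']-p).round(1),'rot',np.degrees((r.inv()*R.from_euler('xyz',s['tool_rot'])).as_rotvec()).round(1),'F',s['force'].round(1),'w',round(s['width'],1),'q',s['qpos'].round(2))
E
python3 - <<'E'
from plan import *
json.dump([[175.1,626,231.3],list(R.from_euler('xyz',[-3.1399,0,2.8688]).as_quat())],open('cmd.json','w'))
p=np.array([175.1,626,231.3]); E=w(ST,-62,0,157); n=26
L=[]
for i in range(1,n+1):
    t=i/n; q=p+(E-p)*t; q[2]=231+ (80*min(t/.3,1)) + (157-311)*max((t-.7)/.3,0)
    L.append((q,rot(2.869+(.203-2.869)*t,np.pi/4*t)))
rows(-1,L)
E
```

```text
-1 -2.2 -2.1 -1 -0.2 1.7 5.9; -1 -2.3 -2 -1.1 -0.2 1.8 5.8; -1 -2.5 -1.6 -1.2 -0.5 1.7 5.9; -1 -2.6 -1.4 -1.2 -0.6 1.7 5.8; -1 -2.7 -1.1 -1.4 -0.8 1.8 5.9
-1 -2.7 -0.8 -1.4 -1 1.7 5.7; -1 -2.8 -0.5 -1.6 -1.1 1.7 5.8; -1 -2.8 -0.2 -1.4 -1.4 1.7 5.7; -1 -2.9 0.1 -0.8 -1.4 1.8 5.7; -1 -2.9 0.4 -0.8 -1.7 1.7 5.7
-1 -2.8 0.8 -0.8 -1.8 1.7 5.5; -1 -2.7 1 -1 -2 1.8 5.6; -1 -2.6 1.3 -1 -2.2 1.7 5.4; -1 -2.4 1.6 -0.9 -2.3 1.7 5.4; -1 -2.2 1.9 -1 -2.5 1.8 5.3
-1 -2 2 -1 -2.7 1.7 5.3; -1 -1.7 2.3 -0.9 -2.8 1.7 5.1; -1 -1.5 2.5 -0.9 -3 1.7 5.1; -1 -2.1 2.7 0.6 -3.1 1.8 5; -1 -2.1 2.8 1 -3.2 1.7 4.9
-1 -1.9 2.9 1.1 -3.4 1.7 4.8; -1 -1.6 3 1.3 -3.6 1.8 4.6; -1 -1.5 3 1.3 -3.7 1.7 4.6; -1 -1.2 3 1.6 -3.8 1.7 4.5; -1 -1.1 3 1.7 -4 1.8 4.3
-1 -0.9 3 1.9 -4.1 1.7 4.2
```

move_arm:
  targets: "-1 -2.2 -2.1 -1 -0.2 1.7 5.9; -1 -2.3 -2 -1.1 -0.2 1.8 5.8; -1 -2.5 -1.6 -1.2 -0.5 1.7 5.9; -1 -2.6 -1.4 -1.2 -0.6 1.7 5.8; -1 -2.7 -1.1 -1.4 -0.8 1.8 5.9"

```text
clock: 0.52
eef_pos: [251.0, 492.2, 282.1]
tool_rot: [3.141, -0.154, 2.351]
force: [0.9, 0.2, 0.2]
width: 25.4
gripper_force: 0.0
```

move_arm:
  targets: "-1 -2.7 -0.8 -1.4 -1 1.7 5.7; -1 -2.8 -0.5 -1.6 -1.1 1.7 5.8; -1 -2.8 -0.2 -1.4 -1.4 1.7 5.7; -1 -2.9 0.1 -0.8 -1.4 1.8 5.7; -1 -2.9 0.4 -0.8 -1.7 1.7 5.7"

```text
clock: 0.93
eef_pos: [326.2, 360.2, 311.6]
tool_rot: [3.14, -0.305, 1.838]
force: [0.6, 0.2, -0.3]
width: -0.0
gripper_force: 0.0
```

move_arm:
  targets: "-1 -2.8 0.8 -0.8 -1.8 1.7 5.5; -1 -2.7 1 -1 -2 1.8 5.6; -1 -2.6 1.3 -1 -2.2 1.7 5.4; -1 -2.4 1.6 -0.9 -2.3 1.7 5.4; -1 -2.2 1.9 -1 -2.5 1.8 5.3"

```text
clock: 1.35
eef_pos: [401.3, 227.6, 310.1]
tool_rot: [-3.141, -0.457, 1.326]
force: [0.0, 0.4, -1.0]
width: -0.3
gripper_force: 0.0
```

move_arm:
  targets: "-1 -2 2 -1 -2.7 1.7 5.3; -1 -1.7 2.3 -0.9 -2.8 1.7 5.1; -1 -1.5 2.5 -0.9 -3 1.7 5.1; -1 -2.1 2.7 0.6 -3.1 1.8 5; -1 -2.1 2.8 1 -3.2 1.7 4.9"

```text
clock: 1.77
eef_pos: [463.3, 111.2, 283.3]
tool_rot: [3.141, -0.566, 0.891]
force: [-0.2, 0.6, -0.1]
width: -0.1
gripper_force: 0.0
```

```bash
python3 -c "
from plan import *
err()"
```

```text
t 1.7667 pos [463.3 111.2 283.3] err [-102.1  172.   126.9] rot [ 24.7 -12.1 -30.8] F [-0.2  0.6 -0.1] w -0.1 q [-0.15  0.21  0.21  2.29 -1.09  0.56  0.29]
```

```bash
cat >> plan.py <<'E'
def resync():
    s=read_state(); json.dump([list(s['eef_pos']),list(R.from_euler('xyz',s['tool_rot']).as_quat())],open('cmd.json','w'))
E
python3 - <<'E'
from plan import *
resync()
path(-1,[500,-50,290],(.891,.203),(.566,.35),n=8)
E
```

```text
-1 -1 1.6 -0.8 -2.5 -1.6 4.2; -1 -1 1.7 -0.6 -2.5 -1.5 4.3; -1 -0.8 1.9 -0.6 -2.4 -1.5 4.3; -1 -0.7 1.9 -0.4 -2.2 -1.6 4.4; -1 -0.5 1.9 -0.4 -2.1 -1.5 4.4
-1 -0.4 2 -0.3 -2 -1.6 4.5; -1 -0.3 2.1 -0.2 -1.9 -1.5 4.6; -1 -0.1 2 -0.1 -1.8 -1.6 4.6
```

move_arm:
  targets: "-1 -1 1.6 -0.8 -2.5 -1.6 4.2; -1 -1 1.7 -0.6 -2.5 -1.5 4.3; -1 -0.8 1.9 -0.6 -2.4 -1.5 4.3; -1 -0.7 1.9 -0.4 -2.2 -1.6 4.4; -1 -0.5 1.9 -0.4 -2.1 -1.5 4.4"

```text
clock: 2.18
eef_pos: [486.8, 15.8, 289.1]
tool_rot: [-3.135, -0.433, 0.462]
force: [-0.6, -1.4, 0.9]
width: -0.3
gripper_force: 0.0
```

move_arm:
  targets: "-1 -0.4 2 -0.3 -2 -1.6 4.5; -1 -0.3 2.1 -0.2 -1.9 -1.5 4.6; -1 -0.1 2 -0.1 -1.8 -1.6 4.6; -1 0 0 0 0 0 0"

```text
clock: 2.52
eef_pos: [502.9, -45.6, 291.8]
tool_rot: [-3.139, -0.352, 0.206]
force: [-0.0, -0.4, 0.4]
width: 0.2
gripper_force: 0.0
```

```bash
python3 -c "
from plan import *
err()
resync()
s=read_state()['tool_rot']
path(-1,w(ST,-62,0,157),(s[2],.203),(-s[1],np.pi/4))"
```

```text
t 2.5167 pos [502.9 -45.6 291.8] err [3.3 4.3 1.9] rot [ 0.3  0.2 -0.2] F [-0.  -0.4  0.4] w 0.2 q [-0.37  0.24  0.6   2.14 -0.54  0.54 -0.74]
-1 0.2 0.7 3.7 -0.2 6.2 0; -1 -0.2 0.7 3.6 0 6.2 0.1; -1 -0.6 0.7 3.7 0 6.2 0; -1 -1 0.7 3.5 0 6.2 0
```

move_arm:
  targets: "-1 0.2 0.7 3.7 -0.2 6.2 0; -1 -0.2 0.7 3.6 0 6.2 0.1; -1 -0.6 0.7 3.7 0 6.2 0; -1 -1 0.7 3.5 0 6.2 0; -1 0 0 0 0 0 0"

```text
clock: 2.93
eef_pos: [536.9, -47.2, 251.6]
tool_rot: [-3.095, -0.515, 0.218]
force: [-0.2, -0.6, -0.6]
width: 0.1
gripper_force: 0.0
```

```bash
python3 -c "
from plan import *
err()
snap('wrist','w1.png')"
```

```text
t 2.9333 pos [536.9 -47.2 251.6] err [-28.4  14.   94.9] rot [  3.2 -15.5  -0.3] F [-0.2 -0.6 -0.6] w 0.1 q [ 0.21  0.3  -0.02  2.23 -1.02  0.28 -0.2 ]
```

View pics/w1.png

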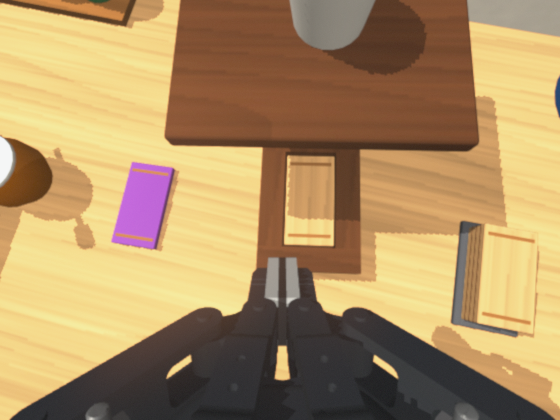

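The wrist view shows the coaster in its pocket at about (310,200), with the finger tips at about (283,262) centred on it. The wrist joints are close to their range limits, so I'll identify the kinematics to choose a workable arm posture.

```bash
cat > kin.py <<'E'
from plan import *
D=[([-1.36378673,.62924733,.03845755,1.51825647,-.02698297,.99628828,-.02002518],[174.97,625.44,230.49],[-3.1399,0,2.8688]),
([-.15,.21,.21,2.29,-1.09,.56,.29],[463.3,111.2,283.3],[3.141,-.566,.891]),
([-.37,.24,.60,2.14,-.54,.54,-.74],[502.9,-45.6,291.8],[-3.139,-.352,.206]),
([.21,.30,-.02,2.23,-1.02,.28,-.20],[536.9,-47.2,251.6],[-3.095,-.515,.218])]
def chain(q,sg,a):
    ax='zyzyzyz'; r=R.from_euler('z',a[0]); fr=[]
    for i in range(7): r=r*R.from_rotvec(sg[i]*q[i]*np.eye(3)['xyz'.index(ax[i])]); fr.append(r)
    return fr
E
python3 - <<'E'
from kin import *
import itertools
print([x for x in dir(ctrl) if x[0]!='_'])
best=[]
Ts=[R.from_euler('xyz',e) for _,_,e in D]
for sg in itertools.product([1,-1],repeat=7):
    if sg[1]<0: continue
    # base yaw a and tool yaw b unknown
    def f(v): return np.concatenate([(Ts[i].inv()*chain(D[i][0],sg,[v[0]])[-1]*R.from_euler('z',v[1])).as_rotvec() for i in range(4)])
    m=min((least_squares(f,x0) for x0 in itertools.product([0,1.57,3.14,-1.57],[0,1.57,3.14,-1.57])),key=lambda r:r.cost)
    best.append((m.cost,sg,m.x))
best.sort(key=lambda b:b[0]); print(*best[:4],sep='\n')
E
```

```text
['MotionError', 'pinch_z']
(np.float64(3.2175911341027e-05), (-1, 1, -1, 1, -1, 1, -1), array([-2.64250042e-04,  1.56962543e+00]))
(np.float64(0.4798505873733781), (-1, 1, 1, 1, -1, 1, -1), array([-0.54298618,  1.41322759]))
(np.float64(1.1205523743186656), (-1, 1, -1, 1, -1, 1, 1), array([-0.10315699,  1.81069002]))
(np.float64(1.1410194785217322), (-1, 1, -1, -1, -1, -1, -1), array([3.33500598, 4.94418289]))
```

```bash
cat >> kin.py <<'E'
SG=(-1,1,-1,1,-1,1,-1)
A=[];b=[]
for q,p,_ in D:
    f=chain(q,SG,[0]); z=np.eye(3)[2]; x=np.eye(3)[0]
    A.append(np.c_[z,f[1].apply(z),f[3].apply(z),f[6].apply(z)]); b.append(p)
L,res,_,_=np.linalg.lstsq(np.vstack(A),np.concatenate(b),rcond=None)
def fk(q):
    f=chain(q,SG,[0]); z=np.eye(3)[2]
    return L[0]*z+L[1]*f[1].apply(z)+L[2]*f[3].apply(z)+L[3]*f[6].apply(z), f[6]*R.from_euler('z',np.pi/2), L[0]*z+L[1]*f[1].apply(z)
LO=np.array([-3.06,-.37,-1.25,.18,-1.1,.23,-2.94]);HI=np.array([3.06,2.12,1.32,2.47,4.24,1.98,2.94])
def ik(p,r,q0=None,n=40,seed=0):
    g=np.random.default_rng(seed); sols=[]
    for k in range(n if q0 is None else 1):
        s=g.uniform(LO,HI) if q0 is None else np.clip(q0,LO+.01,HI-.01)
        def e(q):
            a,b_,_=fk(q); v=[(a-p)/100,(r.inv()*b_).as_rotvec()]
            if q0 is not None: v.append(.003*(q-q0))
            return np.concatenate(v)
        m=least_squares(e,s,bounds=(LO+.03,HI-.03),max_nfev=80)
        if np.linalg.norm(m.fun[:6])<.02: sols.append(m.x)
    return sols
E
python3 - <<'E'
from kin import *
print(L.round(1),(np.vstack(A)@L-np.concatenate(b)).round(1))
for nm,P,yl in [('press',w(ST,51,0,40),(.203,.785)),('pre',w(ST,-62,0,157),(.203,.785)),('press35',w(ST,52,0,40),(.203,.6)),('press flip',w(ST,51,0,40),(.203+np.pi,-.785)),('grasp',w(ST,-42,0,40),(.203,.2)),('place',w(SK,-40,0,50),(.051,.5))]:
    s=ik(P,rot(*yl)); print(nm,len(s)); print(np.array(s).round(2)[:7])
E
```

```text
[358.1 521.3 417.7 306.8] [-24.4  13.4  14.7  -2.    4.4  -7.4  -0.3   9.2  -3.5  -5.8  18.8  -3.8]Traceback (most recent call last):
  File "<stdin>", line 4, in <module>
  File "kin.py", line 28, in ik
    m=least_squares(e,s,bounds=(LO+.03,HI-.03),max_nfev=80)
    return func(*args, **kwargs)
    raise ValueError("Initial guess is outside of provided bounds")
ValueError: Initial guess is outside of provided bounds
```

```bash
python3 - <<'E'
s=open('kin.py').read()
s=s.replace("A.append(np.c_[z,f[1].apply(z),f[3].apply(z),f[6].apply(z)])","A.append(np.c_[z,f[1].apply(z),f[3].apply(z),f[6].apply(z),f[1].apply(x[[1,0,2]])])")
s=s.replace("+L[3]*f[6].apply(z), f","+L[3]*f[6].apply(z)+L[4]*f[1].apply([0,1,0]), f").replace("s=g.uniform(LO,HI)","s=g.uniform(LO+.05,HI-.05)").replace("np.clip(q0,LO+.01,HI-.01)","np.clip(q0,LO+.04,HI-.04)")
open('kin.py','w').write(s)
E
python3 - <<'E'
from kin import *
print(L.round(1),(np.vstack(A)@L-np.concatenate(b)).round(1))
for nm,P,yl in [('press',w(ST,51,0,40),(.203,.785)),('pre',w(ST,-62,0,157),(.203,.785)),('press35',w(ST,52,0,40),(.203,.6)),('press flip',w(ST,51,0,40),(.203+np.pi,-.785)),('grasp',w(ST,-42,0,40),(.203,.2)),('place',w(SK,-40,0,50),(.051,.5))]:
    s=ik(P,rot(*yl)); print(nm,len(s)); print(np.array(s).round(2)[:7])
E
```

```text
[324.4 565.1 377.  346.1 -26.4] [-1.8  0.2 -0.7 -0.1 -1.2  0.9  4.3  1.  -3.6 -3.1  0.6  3.4]
press 15
[[ 0.28  0.94 -0.21  2.22  3.32  0.75  1.81]
 [ 0.22  0.93 -0.12  2.23  3.39  0.77  1.71]
 [ 0.75  1.24 -1.02  2.19  2.61  0.87  2.9 ]
 [-0.44  1.22  0.98  2.27  3.88  1.34  0.73]
 [-0.52  1.37  1.2   2.28  3.9   1.52  0.54]
 [ 0.09  0.93  0.08  2.24  3.52  0.83  1.51]
 [-0.52  1.38  1.21  2.28  3.9   1.53  0.53]]
pre 12
[[ 0.95  1.01 -1.22  2.44  2.44  0.84  2.9 ]
 [ 0.95  1.01 -1.22  2.44  2.44  0.84  2.9 ]
 [ 0.95  1.01 -1.22  2.44  2.44  0.84  2.9 ]
 [ 0.94  0.97 -1.17  2.44  2.49  0.81  2.84]
 [ 0.92  0.94 -1.13  2.44  2.53  0.78  2.79]
 [ 0.95  1.01 -1.22  2.44  2.44  0.84  2.9 ]
 [ 0.92  0.95 -1.13  2.44  2.52  0.78  2.8 ]]
press35 25
[[ 0.78  1.28 -1.22  2.06  2.1   0.88 -2.91]
 [ 0.46  0.94 -0.56  2.09  2.65  0.43  2.53]
 [ 0.78  1.28 -1.22  2.06  2.1   0.88 -2.91]
 [ 0.78  1.28 -1.22  2.06  2.1   0.88 -2.91]
 [ 0.78  1.28 -1.22  2.06  2.1   0.88 -2.91]
 [-0.45  1.09  0.95  2.15  4.14  1.03  0.56]
 [ 0.09  0.85  0.03  2.12  3.59  0.44  1.4 ]]
press flip 20
[[ 0.82  1.37 -1.
[... 248 characters left out ...]
.36]
 [ 0.17  0.93 -0.04  2.23  3.45  0.79 -1.51]]
grasp 18
[[ 0.68  1.05 -1.04  1.98  1.42  0.8  -2.53]
 [-0.06  0.77  0.22  2.03 -0.95  0.26 -0.36]
 [ 0.31  0.8  -0.35  2.01  0.85  0.26 -2.1 ]
 [-0.06  0.77  0.22  2.03 -0.95  0.26 -0.37]
 [ 0.32  0.8  -0.37  2.01  0.88  0.27 -2.12]
 [ 0.42  0.83 -0.52  2.    1.09  0.37 -2.31]
 [ 0.35  0.81 -0.42  2.    0.96  0.3  -2.19]]
place 16
[[ 1.1   0.97 -0.83  2.11  2.05  0.37 -2.84]
 [ 1.26  1.21 -1.22  2.1   1.86  0.75 -2.53]
 [ 0.5   0.79  0.14  2.15  4.21  0.44  1.09]
 [ 0.68  0.79 -0.14  2.14  3.95  0.27  1.39]
 [ 0.5   0.79  0.13  2.15  4.21  0.44  1.09]
 [ 1.09  0.96 -0.8   2.11  2.09  0.35 -2.89]
 [ 1.08  0.95 -0.79  2.11  2.1   0.34 -2.91]]
```

```bash
python3 - <<'E'
from kin import *
d=load('w1.png'); c,_=ray(d,280,210); s=read_state()
print('cam in tool',R.from_euler('xyz',s['tool_rot']).inv().apply(c-s['eef_pos']).round(0))
qp=np.array([.23,.94,-.14,2.23,3.38,.77,-1.41])
q=qp
for k in [0,30,60,90,110,130]:
  for ln in (.785,.7):
    P=w(ST,51-k*.707,0,43+k*.707); r=ik(P,rot(.203+np.pi,-ln),q0=q)
    if r and ln==.785: q=r[0]
    print(k,ln,r and r[0].round(2))
qc=read_state()['qpos']
qt=ik(w(ST,51-90*.707,0,43+90*.707),rot(.203+np.pi,-.785),q0=qp)
if qt:
  for t in np.linspace(0,1,9):
    p,r,e=fk(qc+(qt[0]-qc)*t); c,s_=np.cos(.203),np.sin(.203); v=p[:2]-ST[:2]
    print(round(t,2),'st',(c*v[0]+s_*v[1]).round(),(-s_*v[0]+c*v[1]).round(),p[2].round(),'z',r.apply([0,0,1]).round(2))
E
```

```text
cam in tool [  79.   -0. -142.]
0 0.785 [ 0.23  0.93 -0.14  2.23  3.38  0.76 -1.41]
0 0.7 [ 0.21  0.89 -0.14  2.18  3.37  0.59 -1.44]
30 0.785 [ 0.25  0.88 -0.14  2.28  3.39  0.77 -1.41]
30 0.7 [ 0.23  0.84 -0.14  2.23  3.38  0.59 -1.44]
60 0.785 [ 0.27  0.83 -0.15  2.33  3.4   0.77 -1.41]
60 0.7 [ 0.25  0.79 -0.15  2.28  3.4   0.59 -1.44]
90 0.785 [ 0.3   0.78 -0.15  2.38  3.42  0.76 -1.42]
90 0.7 [ 0.28  0.73 -0.16  2.33  3.42  0.58 -1.45]
110 0.785 [ 0.31  0.74 -0.16  2.41  3.44  0.76 -1.42]
110 0.7 [ 0.3   0.69 -0.16  2.35  3.43  0.57 -1.46]
130 0.785 [ 0.35  0.71 -0.18  2.44  3.44  0.74 -1.41]
130 0.7 [ 0.33  0.66 -0.19  2.38  3.43  0.56 -1.45]
0.0 st -89.0 21.0 254.0 z [ 0.47  0.15 -0.87]
0.12 st -161.0 22.0 195.0 z [ 0.25  0.12 -0.96]
0.25 st -233.0 -14.0 155.0 z [ 0.05 -0.03 -1.  ]
0.38 st -278.0 -79.0 138.0 z [-0.04 -0.23 -0.97]
0.5 st -274.0 -151.0 137.0 z [ 0.   -0.43 -0.9 ]
0.62 st -220.0 -198.0 138.0 z [ 0.19 -0.54 -0.82]
0.75 st -134.0 -193.0 133.0 z [ 0.44 -0.47 -0.77]
0.88 st -52.0 -124.0 120.0 z [ 0.64 -0.23 -0.74]
1.0 st -13.0 0.0 107.0 z [ 0.69  0.14 -0.71]
```

```bash
cat > jp.py <<'E'
from kin import *
def rep(p):
    c,s_=np.cos(.203),np.sin(.203); v=p[:2]-ST[:2]; return np.array([c*v[0]+s_*v[1],-s_*v[0]+c*v[1],p[2]])
E
python3 - <<'E'
from jp import *
qc=read_state()['qpos']
qt=ik(w(ST,-13,0,107),rot(.203+np.pi,-.785),q0=np.array([.23,.94,-.14,2.23,3.38,.77,-1.41]))[0]
N=34; Q=[]
for t in np.arange(0,N+1)/N:
    q=qc+(qt-qc)*t; q[5]=.3 if t<.75 else .3+(qt[5]-.3)*(t-.75)/.25
    q[1]=np.interp(t,[0,.3,.75,1],[qc[1],.35,.5,qt[1]]); q[3]=np.interp(t,[0,.3,.75,1],[qc[3],2.1,2.2,qt[3]]); Q.append(q)
F=[fk(q) for q in Q]
for i in range(0,N+1,3): print(i,Q[i].round(2),rep(F[i][0]).round(),F[i][1].apply([0,0,1]).round(2))
for i in range(N): 
    a=np.degrees((F[i][1].inv()*F[i+1][1]).magnitude()); l=np.linalg.norm(F[i+1][0]-F[i][0])
    if a>7 or l>41 or max(abs(Q[i+1]-Q[i]))*12>2.15: print('big',i,a.round(1),l.round(1),max(abs(Q[i+1]-Q[i]))*12)
np.save('Q.npy',Q)
E
```

```text
0 [ 0.2   0.3  -0.01  2.23 -1.02  0.3  -0.21] [-91.  29. 253.] [ 0.46  0.17 -0.87]
3 [ 0.21  0.32 -0.02  2.19 -0.63  0.3  -0.31] [-102.    6.  243.] [ 0.4   0.11 -0.91]
6 [ 0.22  0.33 -0.04  2.15 -0.24  0.3  -0.42] [-107.  -29.  239.] [ 0.37  0.01 -0.93]
9 [ 0.22  0.34 -0.05  2.12  0.16  0.3  -0.53] [-102.  -72.  243.] [ 0.36 -0.1  -0.93]
12 [ 0.23  0.37 -0.06  2.11  0.55  0.3  -0.63] [-105. -108.  239.] [ 0.36 -0.2  -0.91]
15 [ 0.24  0.4  -0.07  2.13  0.94  0.3  -0.74] [-108. -136.  230.] [ 0.37 -0.28 -0.89]
18 [ 0.25  0.43 -0.09  2.15  1.33  0.3  -0.85] [ -99. -156.  225.] [ 0.4  -0.33 -0.85]
21 [ 0.26  0.46 -0.1   2.17  1.72  0.3  -0.96] [ -81. -163.  221.] [ 0.46 -0.34 -0.82]
24 [ 0.27  0.49 -0.11  2.19  2.12  0.3  -1.06] [ -59. -155.  213.] [ 0.52 -0.3  -0.8 ]
27 [ 0.28  0.55 -0.12  2.23  2.51  0.38 -1.17] [ -46. -146.  187.] [ 0.57 -0.27 -0.77]
30 [ 0.28  0.65 -0.14  2.3   2.9   0.55 -1.28] [ -28. -115.  149.] [ 0.64 -0.18 -0.74]
33 [ 0.29  0.75 -0.15  2.36  3.29  0.71 -1.38] [-13. -36. 116.] [ 0.69  0.04 -0.72]
```

```bash
python3 - <<'E'
from jp import *
Q=np.load('Q.npy'); F=[fk(q) for q in Q]
resync(); rows(-1,[(f[0],f[1]) for f in F[1:16]])
E
```

```text
-1 -0.8 -0.3 -0.1 0.7 -1.9 -5.3; -1 -0.6 0.7 0.1 -0.7 -1.7 -5.2; -1 -0.6 0.8 0 -0.8 -1.7 -5.2; -1 -0.6 0.9 0.1 -1 -1.7 -5.2; -1 -0.6 1 0.1 -1 -1.7 -5.2
-1 -0.7 1.1 0 -1.2 -1.6 -5.2; -1 -0.7 1.2 0.1 -1.2 -1.7 -5.1; -1 -0.7 1.3 0.1 -1.4 -1.6 -5.1; -1 -0.7 1.3 0 -1.5 -1.7 -5.2; -1 -0.8 1.5 0.1 -1.5 -1.6 -5
-1 -1.1 0.3 0.4 -0.6 -1.9 -5.2; -1 -1 0 0.5 -0.3 -1.8 -5.3; -1 -1 0.1 0.5 -0.4 -1.7 -5.2; -1 -0.8 0.1 0.5 -0.5 -1.6 -5.3; -1 -0.8 0.2 0.5 -0.6 -1.4 -5.3
```

move_arm:
  targets: "-1 -0.8 -0.3 -0.1 0.7 -1.9 -5.3; -1 -0.6 0.7 0.1 -0.7 -1.7 -5.2; -1 -0.6 0.8 0 -0.8 -1.7 -5.2; -1 -0.6 0.9 0.1 -1 -1.7 -5.2; -1 -0.6 1 0.1 -1 -1.7 -5.2"

```text
clock: 3.4
eef_pos: [526.5, -81.6, 240.4]
tool_rot: [2.93, -0.324, 0.72]
force: [-0.6, 0.3, 0.1]
width: -0.0
gripper_force: 0.0
```

move_arm:
  targets: "-1 -0.7 1.1 0 -1.2 -1.6 -5.2; -1 -0.7 1.2 0.1 -1.2 -1.7 -5.1; -1 -0.7 1.3 0.1 -1.4 -1.6 -5.1; -1 -0.7 1.3 0 -1.5 -1.7 -5.2; -1 -0.8 1.5 0.1 -1.5 -1.6 -5"

```text
clock: 3.82
eef_pos: [550.3, -149.5, 248.6]
tool_rot: [2.735, -0.05, 1.108]
force: [0.7, 0.2, -0.6]
width: -0.1
gripper_force: 0.0
```

move_arm:
  targets: "-1 -1.1 0.3 0.4 -0.6 -1.9 -5.2; -1 -1 0 0.5 -0.3 -1.8 -5.3; -1 -1 0.1 0.5 -0.4 -1.7 -5.2; -1 -0.8 0.1 0.5 -0.5 -1.6 -5.3; -1 -0.8 0.2 0.5 -0.6 -1.4 -5.3"

```text
clock: 4.23
eef_pos: [549.9, -194.9, 239.1]
tool_rot: [2.747, 0.237, 1.432]
force: [-0.1, 0.4, 0.4]
width: 0.1
gripper_force: 0.0
```

```bash
python3 - <<'E'
from jp import *
err(); s=read_state(); print(rep(s['eef_pos']),rep(fk(s['qpos'])[0]))
E
```

```text
t 4.2333 pos [ 549.9 -194.9  239.1] err [2.2 9.2 8.5] rot [1.  0.8 2.1] F [-0.1  0.4  0.4] w 0.1 q [-0.14  0.4   0.42  2.12  0.12  0.23  0.02]
[-104.25300961 -128.02215895  239.12716256] [ -99.31069234 -125.16716761  237.61228263]
```

```bash
cat >> jp.py <<'E'
def jplan(N,k0,k1,bump=.35,lift=.1,grip=-1,tgt=None):
    qc=read_state()['qpos']; qt=np.load('qt.npy'); Q=[]
    for t in np.arange(0,N+1)/N:
        q=qc+(qt-qc)*t; q[5]+=bump*np.sin(np.pi*t); q[1]-=lift*np.sin(np.pi*t); Q.append(q)
    F=[fk(q) for q in Q]
    for i in range(0,N+1,4): print(i,Q[i].round(2),rep(F[i][0]).round(),F[i][1].apply([0,0,1]).round(2))
    off=read_state()['eef_pos']-F[0][0]
    resync(); rows(grip,[(f[0]+off*(1-i/N),f[1]) for i,f in enumerate(F)][k0:k1])
E
python3 - <<'E'
from jp import *
qc=read_state()['qpos']
for q0 in ([0,.94,.2,2.3,3.5,.77,-1.4],[.23,.94,-.14,2.23,3.38,.77,-1.41]):
    r=ik(w(ST,-27,0,121),rot(.203+np.pi,-.785),q0=np.array(q0)); print(r)
np.save('qt.npy',r[0])
jplan(26,1,11)
E
```

```text
[array([ 0.16562065,  0.73818372,  0.06483574,  2.4237851 ,  3.58905253,
        0.82081989, -1.61459519])]
[array([ 0.31375126,  0.74266436, -0.15740285,  2.41340244,  3.43563288,
        0.75657715, -1.42334808])]
0 [-0.14  0.4   0.42  2.12  0.12  0.23  0.02] [ -99. -125.  238.] [ 0.35 -0.27 -0.9 ]
4 [-0.07  0.41  0.33  2.16  0.63  0.48 -0.2 ] [-212. -157.  220.] [ 0.09 -0.42 -0.9 ]
8 [-0.    0.43  0.24  2.21  1.14  0.68 -0.43] [-268. -232.  256.] [ 0.01 -0.67 -0.74]
12 [ 0.07  0.46  0.15  2.25  1.65  0.82 -0.65] [-233. -294.  301.] [ 0.17 -0.82 -0.54]
16 [ 0.14  0.52  0.06  2.3   2.16  0.88 -0.87] [-137. -294.  304.] [ 0.47 -0.76 -0.44]
20 [ 0.21  0.6  -0.02  2.35  2.67  0.87 -1.09] [ -43. -215.  247.] [ 0.72 -0.48 -0.5 ]
24 [ 0.28  0.69 -0.11  2.39  3.18  0.8  -1.31] [-12. -78. 160.] [ 0.76 -0.07 -0.65]
-1 -0.8 -3 0.2 4.3 -1.3 -4; -1 -1.2 -2.8 0.1 4.1 -2 -3.8; -1 -1.4 -2.6 0.3 3.8 -2.4 -3.9; -1 -1.7 -2.4 0.2 3.3 -3 -3.7; -1 -1.9 -2 0.3 2.9 -3.4 -3.6
-1 -2.1 -1.6 0.2 2.4 -3.8 -3.5; -1 -2.2 -1.2 0.3 1.8 -4.2 -3.5; -1 -2.2 -0.8 0.3 1.1 -4.3 -3.2; -1 -2.2 -0.3 0.3 0.5 -4.4 -3.2; -1 -2.2 0.1 0.3 -0.3 -4.5 -3.1
```

move_arm:
  targets: "-1 -0.8 -3 0.2 4.3 -1.3 -4; -1 -1.2 -2.8 0.1 4.1 -2 -3.8; -1 -1.4 -2.6 0.3 3.8 -2.4 -3.9; -1 -1.7 -2.4 0.2 3.3 -3 -3.7; -1 -1.9 -2 0.3 2.9 -3.4 -3.6"

```text
clock: 4.65
eef_pos: [426.7, -268.8, 225.6]
tool_rot: [-3.1, 0.501, 1.746]
force: [0.6, 0.1, -0.8]
width: -0.1
gripper_force: 0.0
```

move_arm:
  targets: "-1 -2.1 -1.6 0.2 2.4 -3.8 -3.5; -1 -2.2 -1.2 0.3 1.8 -4.2 -3.5; -1 -2.2 -0.8 0.3 1.1 -4.3 -3.2; -1 -2.2 -0.3 0.3 0.5 -4.4 -3.2; -1 -2.2 0.1 0.3 -0.3 -4.5 -3.1"

```text
clock: 5.07
eef_pos: [418.4, -362.8, 279.6]
tool_rot: [-2.739, 0.786, 2.184]
force: [0.7, -0.8, 0.4]
width: 0.0
gripper_force: 0.0
```

```bash
python3 - <<'E'
from jp import *
err(); jplan(16,1,12,bump=.12,lift=.1)
E
```

```text
t 5.0667 pos [ 418.4 -362.8  279.6] err [-2.8  4.  -1.9] rot [0.1 1.  1. ] F [ 0.7 -0.8  0.4] w 0.0 q [-0.51  0.67  1.06  2.25  0.99  0.25 -0.16]
0 [-0.51  0.67  1.06  2.25  0.99  0.25 -0.16] [-251. -262.  270.] [ 0.05 -0.76 -0.65]
4 [-0.3   0.62  0.76  2.29  1.6   0.46 -0.48] [-265. -290.  262.] [ 0.07 -0.81 -0.58]
8 [-0.1   0.61  0.45  2.33  2.21  0.62 -0.79] [-180. -290.  242.] [ 0.35 -0.75 -0.56]
12 [ 0.11  0.65  0.15  2.37  2.82  0.71 -1.11] [ -71. -191.  174.] [ 0.63 -0.42 -0.65]
16 [ 0.31  0.74 -0.16  2.41  3.44  0.76 -1.42] [-27.   0. 121.] [ 0.69  0.14 -0.71]
TOO BIG [-0.6  4.4  0.2] [-6.4 -2.3 -1.8]
-1 0.4 -1.1 0.9 1.7 0 -4.7; -1 0 -0.5 0.8 1 -0.9 -4.5; -1 -0.5 -0.1 0.6 0.2 -1.6 -4.4; -1 -0.8 0.6 0.5 -0.7 -2.3 -4.1; -1 -1 1.1 0.5 -1.5 -2.7 -3.9
-1 -1.2 1.7 0.3 -2.4 -3.1 -3.5; -1 -1.2 2.3 0.3 -3.3 -3.2 -3.3; -1 -1.1 2.9 0.2 -4.1 -3.1 -3; -1 -1 3.5 0.2 -5 -2.9 -2.6; -1 -0.7 4 0.1 -5.8 -2.7 -2.3
-1 -0.6 4.4 0.2 -6.4 -2.3 -1.8
```

```bash
python3 - <<'E'
from jp import *
jplan(20,1,11,bump=.3,lift=.1)
E
```

```text
0 [-0.51  0.67  1.06  2.25  0.99  0.25 -0.16] [-251. -262.  270.] [ 0.05 -0.76 -0.65]
4 [-0.35  0.62  0.82  2.28  1.48  0.52 -0.42] [-291. -299.  289.] [-0.01 -0.85 -0.52]
8 [-0.18  0.6   0.58  2.31  1.97  0.74 -0.67] [-231. -328.  307.] [ 0.21 -0.89 -0.41]
12 [-0.02  0.62  0.33  2.35  2.46  0.84 -0.92] [-119. -291.  270.] [ 0.53 -0.72 -0.44]
16 [ 0.15  0.67  0.09  2.38  2.95  0.83 -1.17] [ -36. -171.  187.] [ 0.73 -0.34 -0.59]
20 [ 0.31  0.74 -0.16  2.41  3.44  0.76 -1.42] [-27.   0. 121.] [ 0.69  0.14 -0.71]
-1 0.1 -1.8 0.7 3 -0.4 -3.7; -1 -0.4 -1.4 0.6 2.4 -1.2 -3.7; -1 -0.8 -1 0.5 1.7 -1.9 -3.5; -1 -1.1 -0.5 0.5 1 -2.6 -3.3; -1 -1.4 0.1 0.3 0.2 -3.1 -3
-1 -1.6 0.6 0.3 -0.7 -3.5 -2.7; -1 -1.6 1.2 0.2 -1.5 -3.6 -2.4; -1 -1.7 1.7 0.2 -2.4 -3.7 -2.1; -1 -1.5 2.2 0 -3.2 -3.6 -1.8; -1 -1.4 2.8 0.1 -4 -3.3 -1.5
```

move_arm:
  targets: "-1 0.1 -1.8 0.7 3 -0.4 -3.7; -1 -0.4 -1.4 0.6 2.4 -1.2 -3.7; -1 -0.8 -1 0.5 1.7 -1.9 -3.5; -1 -1.1 -0.5 0.5 1 -2.6 -3.3; -1 -1.4 0.1 0.3 0.2 -3.1 -3"

```text
clock: 5.48
eef_pos: [394.9, -410.7, 301.2]
tool_rot: [-2.308, 0.73, 2.608]
force: [-0.6, -1.3, 0.2]
width: 0.0
gripper_force: 0.0
```

move_arm:
  targets: "-1 -1.6 0.6 0.3 -0.7 -3.5 -2.7; -1 -1.6 1.2 0.2 -1.5 -3.6 -2.4; -1 -1.7 1.7 0.2 -2.4 -3.7 -2.1; -1 -1.5 2.2 0 -3.2 -3.6 -1.8; -1 -1.4 2.8 0.1 -4 -3.3 -1.5"

```text
clock: 5.9
eef_pos: [503.6, -400.2, 299.0]
tool_rot: [-2.205, 0.777, 3.059]
force: [-0.5, -1.0, -1.0]
width: 0.2
gripper_force: 0.0
```

```bash
python3 - <<'E'
from jp import *
err(); jplan(14,1,11,bump=.1,lift=.05)
E
```

```text
t 5.9 pos [ 503.6 -400.2  299. ] err [-7.1  1.3 -2. ] rot [0.3 1.9 2.9] F [-0.5 -1.  -1. ] w 0.2 q [-0.29  0.68  0.75  2.33  2.32  0.62 -1.01]
0 [-0.29  0.68  0.75  2.33  2.32  0.62 -1.01] [-179. -316.  291.] [ 0.35 -0.84 -0.42]
4 [-0.12  0.66  0.49  2.35  2.64  0.74 -1.12] [-108. -275.  246.] [ 0.55 -0.67 -0.49]
8 [ 0.05  0.67  0.23  2.38  2.96  0.8  -1.24] [ -47. -190.  193.] [ 0.7  -0.39 -0.59]
12 [ 0.23  0.71 -0.03  2.4   3.28  0.78 -1.36] [-24. -67. 137.] [ 0.72 -0.04 -0.69]
-1 -0.3 2.2 0.2 -3.3 -1.4 -1.6; -1 -0.4 2.4 0.2 -3.5 -1.5 -1.4; -1 -0.4 2.5 0.1 -3.9 -1.5 -1.1; -1 -0.3 2.6 0 -4 -1.4 -0.9; -1 -0.3 2.8 0.1 -4.3 -1.3 -0.8
-1 -0.2 3 0 -4.5 -1.1 -0.6; -1 0 3.2 0 -4.8 -0.8 -0.5; -1 0.2 3.2 0.1 -4.9 -0.6 -0.3; -1 0.4 3.4 0.1 -5.1 -0.3 -0.2; -1 0.5 3.4 0 -5.3 0 -0.1
```

move_arm:
  targets: "-1 -0.3 2.2 0.2 -3.3 -1.4 -1.6; -1 -0.4 2.4 0.2 -3.5 -1.5 -1.4; -1 -0.4 2.5 0.1 -3.9 -1.5 -1.1; -1 -0.3 2.6 0 -4 -1.4 -0.9; -1 -0.3 2.8 0.1 -4.3 -1.3 -0.8"

```text
clock: 6.32
eef_pos: [582.6, -323.9, 238.0]
tool_rot: [-2.386, 0.778, -3.007]
force: [0.3, -0.5, -0.1]
width: 0.0
gripper_force: 0.0
```

move_arm:
  targets: "-1 -0.2 3 0 -4.5 -1.1 -0.6; -1 0 3.2 0 -4.8 -0.8 -0.5; -1 0.2 3.2 0.1 -4.9 -0.6 -0.3; -1 0.4 3.4 0.1 -5.1 -0.3 -0.2"

```text
clock: 6.65
eef_pos: [618.2, -216.5, 178.6]
tool_rot: [-2.672, 0.799, -2.935]
force: [-0.2, -0.0, -0.6]
width: 0.2
gripper_force: 0.0
```

```bash
cat >> plan.py <<'E'
def go(grip,P,Rt,n=None,**k):
    """straight move with slerp from the commanded pose"""
    from scipy.spatial.transform import Slerp
    p,r=getc(); P=np.array(P); a=np.degrees((r.inv()*Rt).magnitude()); n=n or int(np.ceil(max(np.linalg.norm(P-p)/38,a/6.8,1)))
    S=Slerp([0,1],R.concatenate([r,Rt])); rows(grip,[(p+(P-p)*t,S(t)) for t in np.arange(1,n+1)/n],**k)
FY=.203+np.pi
E
python3 - <<'E'
from jp import *
err(); print(rep(read_state()['eef_pos'])); resync(); go(-1,w(ST,-30,0,124),rot(FY,-.785))
E
```

```text
t 6.65 pos [ 618.2 -216.5  178.6] err [ -1.6 -31.   12.8] rot [5.2 0.2 0.3] F [-0.2 -0.  -0.6] w 0.2 q [ 0.07  0.68  0.21  2.39  3.07  0.8  -1.32]
[ -41.69674838 -162.90923328  178.59446241]
-1 0.6 3.3 -0.6 -5.3 0.2 0; -1 0.6 3.4 -0.4 -5.4 0.1 0; -1 0.6 3.4 0 -5.3 0.2 0; -1 0.6 3.4 0.3 -5.4 0.2 0; -1 0.7 3.3 0.7 -5.3 0.2 0
```

move_arm:
  targets: "-1 0.6 3.3 -0.6 -5.3 0.2 0; -1 0.6 3.4 -0.4 -5.4 0.1 0; -1 0.6 3.4 0 -5.3 0.2 0; -1 0.6 3.4 0.3 -5.4 0.2 0; -1 0.7 3.3 0.7 -5.3 0.2 0"

```text
clock: 7.07
eef_pos: [596.0, -54.4, 123.1]
tool_rot: [3.141, 0.783, -2.941]
force: [0.4, 0.6, -0.1]
width: 0.4
gripper_force: 0.0
```

move_arm:
  targets: "-1 0 0 0 0 0 0; -1 0 0 0 0 0 0"

```text
clock: 7.23
eef_pos: [596.2, -56.6, 122.0]
tool_rot: [-3.14, 0.781, -2.944]
force: [0.2, -0.7, 0.4]
width: 0.2
gripper_force: 0.0
```

```bash
python3 - <<'E'
from jp import *
err(); print(rep(read_state()['eef_pos'])); snap('wrist','w2.png')
E
```

```text
t 7.2333 pos [596.2 -56.6 122. ] err [-0.6 -2.1 -1.4] rot [0.3 0.2 0.2] F [ 0.2 -0.7  0.4] w 0.2 q [ 0.28  0.73 -0.09  2.42  3.48  0.76 -1.48]
[-31.0376246   -1.85243203 122.04931257]
```

View pics/w2.png

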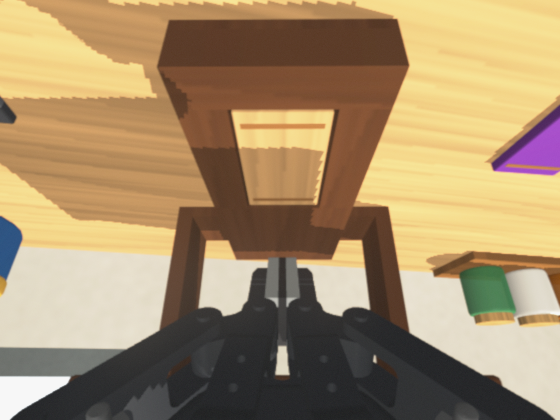

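The wrist view shows the board from below its near edge: near top corners (158,66) and (408,66), coaster corners (231,110), (337,110), (319,205) and (248,205). I'll use these to refine the station pose.

```bash
python3 - <<'E'
from jp import *
d=load('w2.png')
print(fit(d,[(-85,60,36),(-85,-60,36)],[(408,66),(158,66)],[626,-48,.2]))
print('coaster',fit(d,[(-55,29,36),(-55,-29,36),(55,-29,36),(55,29,36)],[(337,110),(231,110),(248,206),(319,206)],[626,-48,.2]))
print('press px',proj(d,w(ST,43,0,36)))
resync(); go(-1,w(ST,52,0,50),rot(FY,-.785))
E
```

```text
(array([ 6.29690780e+02, -4.85192791e+01,  1.96739712e-01]), array([ 1.59,  0.37, -1.6 ,  0.37]))
coaster (array([ 6.28007199e+02, -4.81578217e+01,  1.97526001e-01]), array([-0.44,  0.19,  0.45,  0.22,  1.49, -1.54, -1.53, -1.52]))
press px [283.82868605 196.44335619]
-1 -0.3 0.1 3.7 -0.1 -0.1 -0.1; -1 -0.2 0.1 3.6 -0.2 0 -0.1; -1 -0.3 0.1 3.7 -0.1 -0.1 -0.1
```

move_arm:
  targets: "-1 -0.3 0.1 3.7 -0.1 -0.1 -0.1; -1 -0.2 0.1 3.6 -0.2 0 -0.1; -1 -0.3 0.1 3.7 -0.1 -0.1 -0.1; -1 0 0 0 0 0 0; -1 0 0 0 0 0 0"

```text
clock: 7.7
eef_pos: [677.5, -37.4, 48.9]
tool_rot: [3.141, 0.784, -2.938]
force: [-0.7, -0.6, -0.1]
width: 0.1
gripper_force: 0.0
```

```bash
sed -i 's/ST=(626.2,-48.5,.203)/ST=(627.5,-48.3,.200)/; s/FY=.203/FY=.200/' plan.py; sed -i 's/\.203/.200/g' jp.py; python3 - <<'E'
from jp import *
err(); print(rep(read_state()['eef_pos'])); go(-1,w(ST,51,0,38),rot(FY,-.785),n=5,dec=2)
E
```

```text
t 7.7 pos [677.5 -37.4  48.9] err [ 0.2  0.7 -1.1] rot [-0.1  0.   0. ] F [-0.7 -0.6 -0.1] w 0.1 q [ 0.2   0.91 -0.09  2.22  3.42  0.75 -1.48]
[51.19963884  0.75456679 48.87845119]
-1 0.17 0 0.17 0 0 0; -1 0.17 0 0.17 0.1 0 0.1; -1 0.17 -0.01 0.17 0 0 0; -1 0.16 0 0.17 0 0 0; -1 0.17 0 0.18 0 0 0.1
```

move_arm:
  targets: "-1 0.17 0 0.17 0 0 0; -1 0.17 0 0.17 0 0 0; -1 0.17 0 0.17 0 0 0; -1 0 0 0 0 0 0"

```text
clock: 8.03
eef_pos: [676.1, -39.0, 42.7]
tool_rot: [3.138, 0.784, -2.942]
force: [0.5, 0.2, -0.0]
width: -0.2
gripper_force: 0.0
```

move_arm:
  targets: "-1 0.17 0 0.17 0 0 0; -1 0.17 0 0.17 0 0 0; -1 0 0 0 0 0 0"

```text
clock: 8.28
eef_pos: [677.3, -38.8, 38.4]
tool_rot: [3.138, 0.787, -2.942]
force: [-1.1, -0.5, 4.2]
width: 0.2
gripper_force: 2.0
```

move_arm:
  targets: "-1 0.15 0 0.15 0 0 0; -1 0.15 0 0.15 0 0 0; -1 0 0 0 0 0 0"

```text
clock: 8.53
eef_pos: [678.5, -38.6, 35.9]
tool_rot: [3.139, 0.791, -2.942]
force: [-2.9, -1.5, 11.0]
width: 0.0
gripper_force: 5.1
```

move_arm:
  targets: "-1 0.1 0 0.1 0 0 0; -1 0.1 0 0.1 0 0 0; -1 0 0 0 0 0 0"

```text
clock: 8.78
eef_pos: [679.8, -38.4, 35.2]
tool_rot: [3.14, 0.796, -2.941]
force: [-5.6, -0.3, 20.5]
width: 0.3
gripper_force: 8.8
```

```bash
python3 - <<'E'
from jp import *
err(); print(rep(read_state()['eef_pos'])); d=snap('wrist','w3.png')
im=d['color'][40:270,130:430,::-1]; cv2.imwrite('pics/c3.png',cv2.resize(im,None,fx=2.5,fy=2.5,interpolation=cv2.INTER_CUBIC))
E
```

```text
t 8.7833 pos [679.8 -38.4  35.2] err [ 2.3 -0.2 -2.8] rot [-0.1 -0.6 -0.1] F [-5.6 -0.3 20.5] w 0.3 q [ 0.2   0.95 -0.09  2.22  3.42  0.8  -1.46]
[53.23304023 -0.65651938 35.18821594]
```

View pics/c3.png

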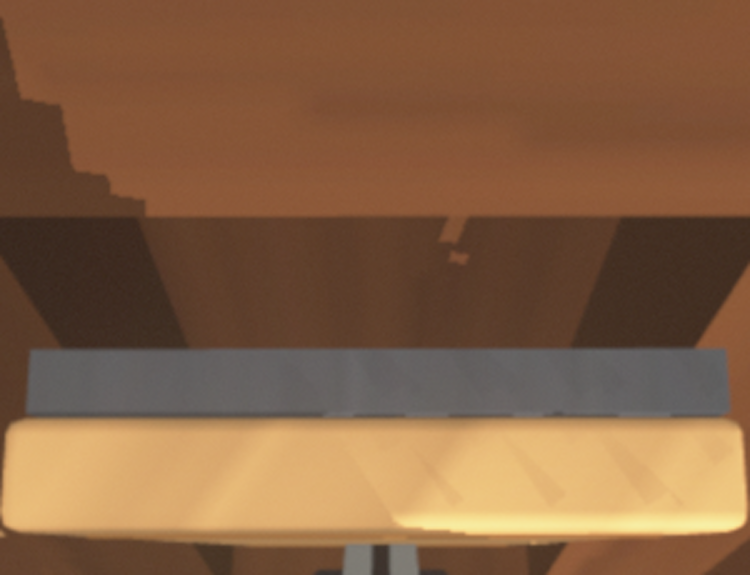

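The near end stands up: its front edge spans crop (5,470)–(745,470) and the grey rocker shows above it. The press worked, so I retract and plan the grasp posture.

move_arm:
  targets: "-1 -0.6 0 -0.6 0 0 0; -1 -0.6 0 -0.6 0 0 0; -1 0 0 -2 0 0 0; -1 0 0 -3 0 0 0; -1 0 0 -3 0 0 0"

```text
clock: 9.25
eef_pos: [620.1, -49.8, 104.1]
tool_rot: [3.136, 0.783, -2.942]
force: [-0.8, -0.3, -0.3]
width: -0.1
gripper_force: 0.0
```

```bash
python3 - <<'E'
from jp import *
err(); print(rep(read_state()['eef_pos']))
for ln in (.1,.2,.3,.4,.5):
  for nm,P,y,l in (('grasp',w(ST,-42,0,42),FY,-ln),('above',w(ST,-70,0,130),FY,-ln),('place',w(SK,-42,0,55),.051+np.pi,-ln-.3)):
    S=[]
    for q3 in (-1,-.5,0,.5,1):
     for q5,q7 in ((3.4,-1.5),(2.5,-.5),(1.5,.6),(.9,1)):
      for r in ik(P,rot(y,l),q0=np.array([.4,.9,q3,2.1,q5,.5,q7])): S.append(r.round(2))
    S=np.unique(np.array(S)[:,2:],axis=0) if S else []
    print(nm,l,len(S),*[str(x) for x in S[::max(1,len(S)//4)]])
E
```

```text
t 9.25 pos [620.1 -49.8 104.1] err [-57.4 -11.6  66.1] rot [-0.2  0.1 -0. ] F [-0.8 -0.3 -0.3] w -0.1 q [ 0.26  0.78 -0.1   2.37  3.47  0.76 -1.48]
[-7.53872363e+00  4.72929043e-02  1.04077036e+02]
grasp -0.1 17 [-1.11  1.89  1.29  0.96  0.73] [-0.92  1.89  1.17  0.79  0.8 ] [-0.73  1.9   1.02  0.63  0.91] [-0.45  1.91  0.73  0.46  1.15] [-0.26  1.92  0.45  0.38  1.42]
above -0.1 16 [-1.13  1.91  1.07  0.94  0.86] [-0.92  1.92  0.92  0.78  0.99] [-0.82  1.92  0.84  0.72  1.06] [-0.47  1.93  0.5   0.56  1.37]
place -0.4 3 [-0.8   2.04  1.61  0.37  0.67] [-0.77  2.05  1.61  0.35  0.67] [-0.67  2.05  1.61  0.26  0.64]
grasp -0.2 15 [-1.    1.98  1.39  0.76  0.62] [-0.86  1.98  1.32  0.64  0.65] [-0.7   1.99  1.22  0.5   0.72] [-0.57  1.99  1.12  0.4   0.8 ] [-0.36  2.    0.85  0.27  1.04]
above -0.2 16 [-1.08  2.    1.16  0.78  0.78] [-0.92  2.01  1.05  0.65  0.87] [-0.81  2.01  0.96  0.58  0.95] [-0.51  2.02  0.65  0.42  1.24]
place -0.5 14 [-1.08  2.11  1.88  0.59  0.53] [-0.92  2.11  1.96  0.44  0.41] [-0.82  2.11  2.04  0.36  0.3 ] [-0.69  2.12  2.23  0.26  0.08] [-0.16  2.14  3.95 
[... 972 characters left out ...]
.36] [-0.65  2.19  1.58  0.26  0.36]
place -0.7 19 [-1.22  2.22  2.28  0.71  0.34] [-1.14  2.22  2.35  0.65  0.24] [-0.99  2.22  2.54  0.54  0.  ] [-0.64  2.23  3.14  0.45 -0.71] [-0.12  2.26  3.8   0.62 -1.49]
grasp -0.5 17 [-1.21  2.23  2.05  0.91  0.15] [-0.97  2.23  2.17  0.68 -0.05] [-0.59  2.24  2.55  0.44 -0.53] [-0.22  2.26  3.2   0.38 -1.25] [ 0.1   2.27  3.68  0.46 -1.78]
above -0.5 12 [-1.22  2.26  1.84  0.73  0.21] [-1.01  2.26  1.92  0.53  0.09] [-0.89  2.26  2.01  0.43 -0.01] [-0.6   2.27  2.37  0.26 -0.4 ]
place -0.8 17 [-1.22  2.26  2.48  0.74  0.26] [-1.16  2.26  2.55  0.69  0.16] [-0.81  2.27  3.06  0.57 -0.49] [-0.4   2.29  3.58  0.66 -1.12] [ 0.35  2.32  3.99  1.06 -1.73]
```

```bash
python3 - <<'E'
from jp import *
resync(); go(1,w(ST,-74,0,110),rot(FY,-.5),n=4)
E
```

```text
1 1.1 0 -1.3 0.1 4 0; 1 1.1 0 -1.2 0 4.1 0; 1 1.3 0 -1.1 0.1 4 0; 1 1.3 0 -1 0.1 4.1 0
```

move_arm:
  targets: "1 1.1 0 -1.3 0.1 4 0; 1 1.1 0 -1.2 0 4.1 0; 1 1.3 0 -1.1 0.1 4 0; 1 1.3 0 -1 0.1 4.1 0; 1 0 0 0 0 0 0"

```text
clock: 9.67
eef_pos: [555.9, -63.6, 111.6]
tool_rot: [-3.139, 0.501, -2.941]
force: [-0.9, 0.7, 0.7]
width: 60.4
gripper_force: 0.0
```

move_arm:
  targets: "1 0 0 0 0 0 0; 1 0 0 0 0 0 0; 1 0 0 0 0 0 0; 1 0 0 0 0 0 0; 1 0 0 0 0 0 0"

```text
clock: 10.08
eef_pos: [555.9, -63.1, 108.9]
tool_rot: [-3.141, 0.501, -2.942]
force: [-0.3, 0.2, 0.4]
width: 85.4
gripper_force: 0.0
```

```bash
python3 - <<'E'
from jp import *
err(); print(rep(read_state()['eef_pos'])); d=snap('wrist','w4.png')
E
```

```text
t 10.0833 pos [555.9 -63.1 108.9] err [ 0.9 -0.  -0.9] rot [ 0.  -0.1  0. ] F [-0.3  0.2  0.4] w 85.4 q [ 0.27  0.62 -0.13  2.32  3.51  0.28 -1.57]
[-73.13371726  -0.2934653  108.937907  ]
```

View pics/w4.png

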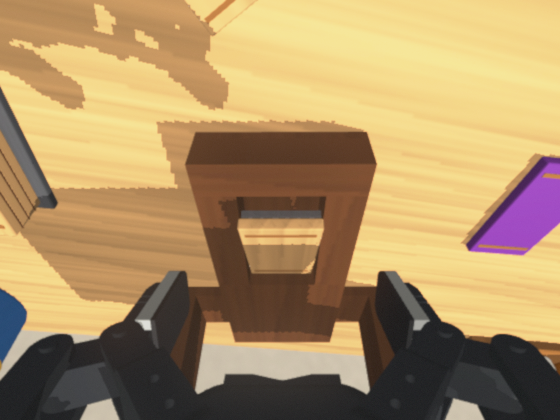

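The wrist view shows the coaster still tipped: near lower edge around row 219, from (238,219) to (323,219), with the grey rocker above it and the open fingers at (165,310) and (400,310), straddling it. I'll check the tip angle and plan the approach.

```bash
python3 - <<'E'
from jp import *
d=load('w4.png')
for th in (.2,.25,.3):
  o=[]
  for x,z in ((-55,0),(-55,9),(55,9)):
    u=np.array([x-22+0,z-3.]);   # relative to hinge, flush
    X=22+u[0]*np.cos(th)+u[1]*np.sin(th); Z=30-u[0]*np.sin(th)+u[1]*np.cos(th)
    o+= [proj(d,w(ST,X,y,Z)).round(1).tolist() for y in(29,-29)]
  print(th,o)
im=d['color'][180:300,210:350,::-1]; cv2.imwrite('pics/c4.png',cv2.resize(im,None,fx=5,fy=5,interpolation=cv2.INTER_CUBIC))
go(1,w(ST,-36,0,42),rot(FY,-.5),n=3)
E
```

```text
0.2 [[324.1, 204.0], [238.1, 204.0], [325.0, 215.5], [237.1, 215.5], [312.1, 275.0], [250.9, 275.0]]
0.25 [[324.5, 208.8], [237.7, 208.8], [325.3, 220.8], [236.8, 220.8], [312.0, 273.4], [251.0, 273.4]]
0.3 [[324.9, 213.9], [237.3, 213.9], [325.7, 226.4], [236.4, 226.4], [311.9, 271.8], [251.1, 271.8]]
1 0 0 2.6 0 0 0; 1 -0.1 0 2.6 0 0 0; 1 0 0 2.6 0 0 0
```

View pics/c4.png

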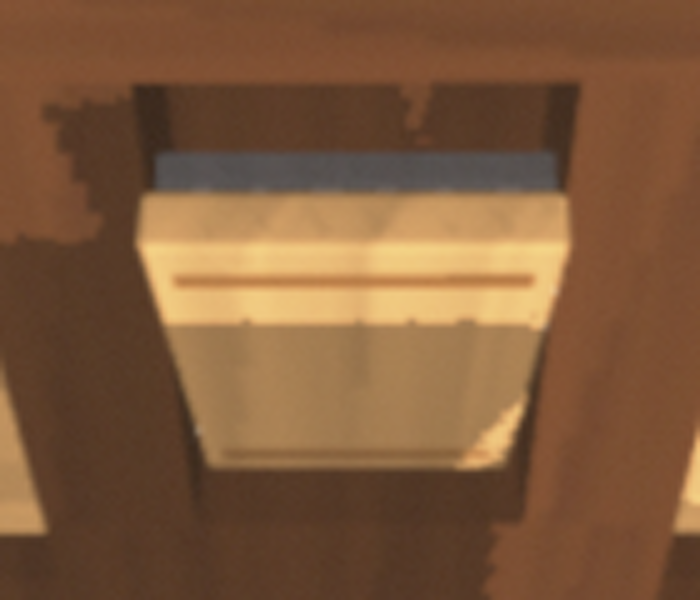

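The enlarged crop puts the near lower edge at row 218 and the near upper edge at row 228. That matches a tip of about 0.3 rad with the coaster shifted a few mm to the far side. I go in to grasp.

move_arm:
  targets: "1 0 0 2.6 0 0 0; 1 -0.1 0 2.6 0 0 0; 1 -0.2 0 2.5 0 0 0; 1 0 0 0 0 0 0; 1 0 0 0 0 0 0"

```text
clock: 10.55
eef_pos: [594.4, -54.9, 42.3]
tool_rot: [-3.141, 0.5, -2.941]
force: [0.9, -0.1, 0.3]
width: 85.4
gripper_force: 0.0
```

```bash
python3 - <<'E'
from jp import *
err(); print(rep(read_state()['eef_pos']))
E
```

```text
t 10.55 pos [594.4 -54.9  42.3] err [1.9 0.6 0.4] rot [-0.  0. -0.] F [ 0.9 -0.1  0.3] w 85.4 q [ 0.19  0.79 -0.07  2.24  3.46  0.38 -1.55]
[-33.72233746   0.0934949   42.28282607]
```

move_arm:
  targets: "1 0.06 0 0.13 0 0 0; 0.4 0 0 0 0 0 0; 0 0 0 0 0 0 0; -1 0 0 0 0 0 0; -1 0 0 0 0 0 0"

```text
clock: 10.97
eef_pos: [595.3, -55.8, 43.2]
tool_rot: [-3.14, 0.503, -2.942]
force: [-0.4, 0.1, 1.6]
width: 55.8
gripper_force: 63.7
```

move_arm:
  targets: "-1 0 0 0 0 0 0; -1 0 0 0 0 0 0; -1 0 0 0 0 0 0"

```text
clock: 11.22
eef_pos: [595.4, -55.7, 42.6]
tool_rot: [-3.14, 0.503, -2.942]
force: [-0.9, -0.9, 2.5]
width: 56.1
gripper_force: 63.9
```

move_arm:
  targets: "-1 -0.24 0 -0.44 0 0 0; -1 -0.48 0 -0.88 0 0 0; -1 -0.48 0 -0.88 0 0 0; -1 -0.48 0 -0.88 0 0 0; -1 0 0 0 0 0 0"

```text
clock: 11.63
eef_pos: [596.1, -55.4, 79.7]
tool_rot: [-3.139, 0.505, -2.941]
force: [0.5, 0.6, -0.2]
width: 56.1
gripper_force: 63.5
```

```bash
python3 - <<'E'
from jp import *
err(); d=snap('wrist','w5.png')
E
```

```text
t 11.6333 pos [596.1 -55.4  79.7] err [ 3.6  0.1 37.9] rot [ 0.1 -0.3 -0. ] F [ 0.5  0.6 -0.2] w 56.1 q [ 0.21  0.71 -0.1   2.23  3.48  0.29 -1.57]
```

View pics/w5.png

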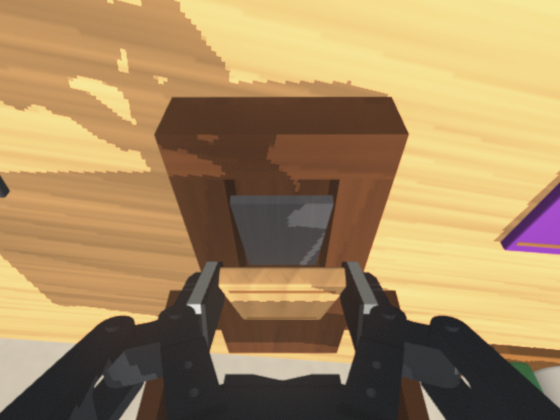

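The coaster is held between the fingers: near edges at about rows 267 and 280, columns 219–345, far edge at about row 320. One view is left, so I'll get the edge rows from a brightness profile.

```bash
python3 - <<'E'
from jp import *
d=load('w5.png'); im=d['color'].astype(int)
for c in (262,300): print([(r,*im[r,c]) for r in range(258,330) if np.abs(im[r,c]-im[r-1,c]).max()>9])
for r in (275,318): print(r,[(c,*im[r,c]) for c in range(200,365) if np.abs(im[r,c]-im[r,c-1]).max()>22])
E
```

```text
[(265, np.int64(87), np.int64(63), np.int64(48)), (267, np.int64(116), np.int64(87), np.int64(59)), (268, np.int64(154), np.int64(118), np.int64(78)), (269, np.int64(182), np.int64(138), np.int64(91)), (270, np.int64(195), np.int64(149), np.int64(97)), (283, np.int64(221), np.int64(170), np.int64(109)), (284, np.int64(235), np.int64(190), np.int64(121)), (285, np.int64(242), np.int64(207), np.int64(131)), (290, np.int64(224), np.int64(171), np.int64(107)), (291, np.int64(188), np.int64(132), np.int64(77)), (293, np.int64(223), np.int64(169), np.int64(104)), (294, np.int64(238), np.int64(196), np.int64(125)), (301, np.int64(224), np.int64(176), np.int64(112)), (302, np.int64(178), np.int64(137), np.int64(89)), (317, np.int64(153), np.int64(113), np.int64(72)), (318, np.int64(142), np.int64(102), np.int64(65)), (320, np.int64(102), np.int64(70), np.int64(47))]
[(261, np.int64(89), np.int64(84), np.int64(82)), (262, np.int64(102), np.int64(95), np.int64(94)), (264, np.int64(97), np.int64(85), np.int64(79)), (265, np.int64(90), np.int64(67), np.int64(54)), (266, np.int64(88), np.int64(63
[... 693 characters left out ...]
np.int64(149), np.int64(109), np.int64(69)), (320, np.int64(99), np.int64(69), np.int64(46))]
275 [(200, np.int64(87), np.int64(83), np.int64(78)), (212, np.int64(82), np.int64(78), np.int64(73)), (213, np.int64(60), np.int64(53), np.int64(48)), (218, np.int64(81), np.int64(65), np.int64(51)), (219, np.int64(164), np.int64(126), np.int64(83)), (220, np.int64(202), np.int64(153), np.int64(100)), (345, np.int64(126), np.int64(97), np.int64(65)), (346, np.int64(66), np.int64(51), np.int64(40)), (352, np.int64(88), np.int64(82), np.int64(77)), (364, np.int64(81), np.int64(74), np.int64(70))]
318 [(243, np.int64(140), np.int64(104), np.int64(69)), (321, np.int64(114), np.int64(83), np.int64(56))]
```

```bash
cat > cf.py <<'E'
from jp import *
def cfit(d,rn0,rn1,rf,wn,wf,o=ST):
    def pts(v,x,y,z):
        c,s=np.cos(v[2]),np.sin(v[2]); return proj(d,w(o,v[0]+c*x+s*z,y,v[1]-s*x+c*z))
    def f(v):
        a,b_,c_=pts(v,-55,0,0),pts(v,-55,0,9),pts(v,55,0,9)
        W=lambda x,z:abs(pts(v,x,29,z)-pts(v,x,-29,z))[0]
        return [a[1]-rn0,b_[1]-rn1,c_[1]-rf,(W(-55,4.5)-wn)/2,(W(55,9)-wf)/2]
    m=least_squares(f,[0,80,.3],x_scale=[10,10,.1]); return m.x,m.fun
E
python3 - <<'E'
from cf import *
v,f=cfit(load('w5.png'),267.8,284,319.7,127,78); print(v.round(3),f.round(2))
s=read_state(); Rt=R.from_euler('xyz',s['tool_rot']); P=w(ST,v[0],0,v[1])
Rc=R.from_euler('zy',[ST[2],v[2]])   # near end up: Ry(+)
print('origin in tool',Rt.inv().apply(P-s['eef_pos']).round(1),'rel',(Rt.inv()*Rc).as_matrix().round(2).tolist(),'lean',-s['tool_rot'][1])
E
```

```text
[10.642 65.952  0.291] [-1.62  1.52  0.09 -0.28 -0.65]
origin in tool [-31.6   0.7  32.2] rel [[-0.7, -0.04, -0.71], [0.01, 1.0, -0.06], [0.71, -0.05, -0.7]] lean -0.5040586045778106
```

```bash
cat >> cf.py <<'E'
G=np.array([-31.6,0,32.2])
def tcp(C,yaw,lean): r=rot(yaw+np.pi,-lean); return np.array(C)-r.apply(G),r
E
python3 - <<'E'
from cf import *
q=read_state()['qpos']
W=[('b1',w(ST,-55,0,90),.2,.504),('b2',w(ST,-72,-110,105),.14,.65),('b3',[590,-277,105],.051,.795),('b4',[590,-277,46],.051,.795)]
for n,C,y,l in W:
    p,r=tcp(C,y,l); s=ik(p,r,q0=q); print(n,p.round(),s and s[0].round(2)); q=s[0] if s else q
resync()
p,r=tcp(*W[0][1:]); go(-1,p,r,n=4); p,r=tcp(*W[1][1:]); go(-1,p,r,n=5)
E
```

```text
b1 [531. -68. 103.] [ 0.27  0.64 -0.1   2.38  3.51  0.36 -1.55]
b2 [ 535. -177.  112.] [ 0.58  0.69 -0.13  2.38  3.73  0.53 -1.53]
b3 [ 545. -279.  105.] [ 0.8   0.79 -0.13  2.31  3.86  0.7  -1.52]
b4 [ 545. -279.   46.] [ 0.77  0.93 -0.09  2.31  3.8   0.82 -1.42]
-1 1.1 0 -1.3 0 0 0; -1 1.2 0 -1.3 -0.1 0 0; -1 1.1 0 -1.4 0 0 0; -1 1.2 0.1 -1.3 0 0 0
-1 0.2 -2.2 -0.3 0.4 -1.7 0.6; -1 0.2 -2.1 -0.3 0.4 -1.6 0.6; -1 0.2 -2.2 -0.3 0.3 -1.7 0.5; -1 0.2 -2.1 -0.3 0.4 -1.7 0.6; -1 0.1 -2.2 -0.3 0.4 -1.7 0.6
```

move_arm:
  targets: "-1 1.1 0 -1.3 0 0 0; -1 1.2 0 -1.3 -0.1 0 0; -1 1.1 0 -1.4 0 0 0; -1 1.2 0.1 -1.3 0 0 0; -1 0 0 0 0 0 0"

```text
clock: 12.1
eef_pos: [526.2, -68.2, 101.2]
tool_rot: [3.14, 0.497, -2.944]
force: [-1.3, 0.3, -0.8]
width: 55.8
gripper_force: 63.7
```

move_arm:
  targets: "-1 0.2 -2.2 -0.3 0.4 -1.7 0.6; -1 0.2 -2.1 -0.3 0.4 -1.6 0.6; -1 0.2 -2.2 -0.3 0.3 -1.7 0.5; -1 0.2 -2.1 -0.3 0.4 -1.7 0.6; -1 0.1 -2.2 -0.3 0.4 -1.7 0.6"

```text
clock: 12.52
eef_pos: [534.4, -177.3, 109.3]
tool_rot: [3.141, 0.65, -3.002]
force: [-0.1, 0.1, 0.0]
width: 55.9
gripper_force: 63.7
```

```bash
python3 - <<'E'
from cf import *
err(); resync(); p,r=tcp([590,-277,100],.051,.795); go(-1,p,r,n=5)
E
```

```text
t 12.5167 pos [ 534.4 -177.3  109.3] err [-0.1 -0.7 -1.8] rot [-0.   0.1  0. ] F [-0.1  0.1  0. ] w 55.9 q [ 0.6   0.69 -0.14  2.37  3.73  0.53 -1.53]
-1 0.2 -2 0.1 0.7 -1.7 0.8; -1 0.1 -2.1 0.1 0.7 -1.6 0.7; -1 0.1 -2 0.2 0.6 -1.7 0.8; -1 0.1 -2.1 0.1 0.7 -1.7 0.7; -1 0.1 -2 0.2 0.7 -1.6 0.8
```

move_arm:
  targets: "-1 0.2 -2 0.1 0.7 -1.7 0.8; -1 0.1 -2.1 0.1 0.7 -1.6 0.7; -1 0.1 -2 0.2 0.6 -1.7 0.8; -1 0.1 -2.1 0.1 0.7 -1.7 0.7; -1 0.1 -2 0.2 0.7 -1.6 0.8"

```text
clock: 12.93
eef_pos: [545.0, -279.6, 100.1]
tool_rot: [-3.141, 0.795, -3.091]
force: [0.8, -0.2, -0.5]
width: 56.3
gripper_force: 63.7
```

move_arm:
  targets: "-1 0 0 0 0 0 0; -1 0 0 0 0 0 0"

```text
clock: 13.1
eef_pos: [544.4, -279.3, 99.6]
tool_rot: [-3.141, 0.793, -3.092]
force: [0.5, 0.5, -0.1]
width: 56.0
gripper_force: 63.7
```

```bash
python3 - <<'E'
from cf import *
err(); a=snap('top','t6.png'); b=snap('wrist','w6.png'); c=snap('side','s6.png')
up=lambda d,y0,y1,x0,x1,k:cv2.resize(d['color'][y0:y1,x0:x1,::-1],None,fx=k,fy=k,interpolation=cv2.INTER_CUBIC)
# left: top crop x4 ; right: wrist crop
A=up(a,165,240,320,420,4); B=up(b,90,340,180,380,2)
H=600; im=np.zeros((H,800,3),np.uint8); im[:300,:400]=A; im[:500,400:800]=B
C=up(c,170,240,270,370,4)[:280]; im[310:310+C.shape[0],:400]=C
cv2.imwrite('pics/c6.png',im)
E
```

```text
t 13.1 pos [ 544.4 -279.3   99.6] err [-0.7 -0.5 -0.7] rot [0.1 0.1 0.1] F [ 0.5  0.5 -0.1] w 56.0 q [ 0.81  0.8  -0.14  2.3   3.85  0.69 -1.51]
```

View pics/c6.png

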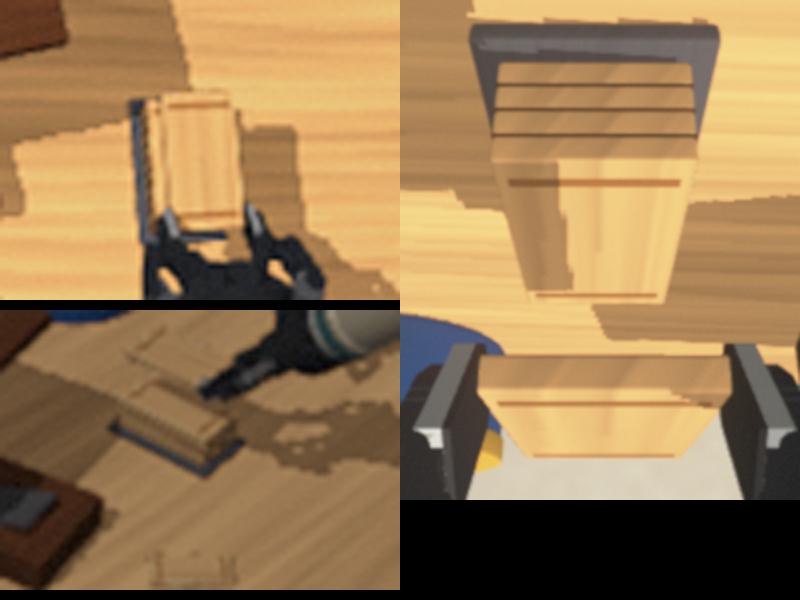

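The left half shows the coaster over the stack, roughly aligned in the top and side views. In the wrist view on the right, the stack's top corners are at crop (492,157), (697,157), (665,303) and (528,302), and the held coaster's rows are unchanged, so there is no slip. Now I fit both for the final correction.

```bash
python3 - <<'E'
from cf import *
d=load('w6.png'); cv=lambda u,v:((u-400)/2+179.75,(v)/2+89.75)
sx,f=fit(d,[(-55,-29,44),(-55,29,44),(55,29,44),(55,-29,44)],[cv(492,157),cv(697,157),cv(665,302.5),cv(527,302.5)],list(SK)); print('stack',sx,f)
v,f=cfit(d,*[cv(0,r)[1] for r in (356,388,458)],126,76,o=(590,-277,.051)); print('coaster dx,z,pitch',v.round(3),f.round(2))
# lateral: mid columns
for nm,x,z,c0 in (('near',-55,9,cv(604,0)[0]),('far',55,9,cv(603,0)[0])):
    c=np.cos(v[2]);s_=np.sin(v[2])
    print(nm,c0,proj(d,w((590,-277,.051),v[0]+c*x+s_*z,0,v[1]-s_*x+c*z)), proj(d,w((590,-277,.051),v[0]+c*x+s_*z,3,v[1]-s_*x+c*z)))
E
```

```text
stack [ 5.90604354e+02 -2.77621533e+02  4.50626222e-02] [-2.48 -0.09  1.72  0.27 -0.2   0.4   0.31  0.24]
coaster dx,z,pitch [1.1670e+00 9.8135e+01 7.0000e-03] [-1.6   1.53  0.05 -0.52  0.04]
near 281.75 [276.34381987 285.28244094] [282.8937063  285.28422487]
far 281.25 [278.62344705 318.80012966] [282.5590641  318.80145337]
```

move_arm:
  targets: "-1 1.18 -0.15 1.17 0 0 0; -1 1.18 0 1.17 0 0 0; -1 0.72 0 0.7 0 0 0; -1 0.36 0 0.35 0 0 0; -1 0 0 0 0 0 0"

```text
clock: 13.67
eef_pos: [544.6, -278.4, 51.3]
tool_rot: [3.14, 0.792, -3.09]
force: [-0.1, -0.3, -0.9]
width: 55.8
gripper_force: 63.7
```

move_arm:
  targets: "-1 0.2 0 0.2 0 0 0; -1 0 0 0 0 0 0"

```text
clock: 13.83
eef_pos: [544.9, -279.4, 49.9]
tool_rot: [-3.14, 0.794, -3.09]
force: [0.0, -0.7, -0.0]
width: 55.9
gripper_force: 63.7
```

move_arm:
  targets: "-1 0.14 0 0.14 0 0 0; -1 0 0 0 0 0 0; -1 0 0 0 0 0 0"

```text
clock: 14.08
eef_pos: [544.8, -279.7, 47.9]
tool_rot: [-3.14, 0.794, -3.09]
force: [0.3, -0.3, -0.0]
width: 56.2
gripper_force: 63.7
```

move_arm:
  targets: "-1 0.14 0 0.14 0 0 0; -1 0 0 0 0 0 0; -1 0 0 0 0 0 0"

```text
clock: 14.33
eef_pos: [544.7, -279.6, 45.6]
tool_rot: [-3.141, 0.793, -3.09]
force: [-0.3, -0.7, -0.1]
width: 56.2
gripper_force: 63.7
```

move_arm:
  targets: "-1 0.08 0 0.08 0 0 0; -1 0 0 0 0 0 0; -1 0 0 0 0 0 0"

```text
clock: 14.58
eef_pos: [544.9, -279.7, 44.7]
tool_rot: [-3.14, 0.794, -3.09]
force: [-1.1, -0.3, 1.5]
width: 55.6
gripper_force: 64.9
```

move_arm:
  targets: "-1 0.05 0 0.05 0 0 0; -1 0 0 0 0 0 0; -1 0 0 0 0 0 0"

```text
clock: 14.83
eef_pos: [545.1, -279.7, 44.3]
tool_rot: [-3.14, 0.795, -3.09]
force: [-1.2, -0.1, 4.9]
width: 55.6
gripper_force: 66.3
```

move_arm:
  targets: "-1 0.05 0 0.05 0 0 0; -1 0 0 0 0 0 0; -1 0 0 0 0 0 0"

```text
clock: 15.08
eef_pos: [545.1, -280.4, 43.3]
tool_rot: [-3.139, 0.794, -3.09]
force: [0.7, -2.5, 3.4]
width: 56.0
gripper_force: 65.1
```

Contact is firm, so I release. The opening fingers swing back along the tool and stay at the sides.

move_arm:
  targets: "0.5 0 0 0 0 0 0; 0.7 0 0 0 0 0 0; 1 0 0 0 0 0 0; 1 0 0 0 0 0 0; 1 0 0 0 0 0 0"

```text
clock: 15.5
eef_pos: [544.4, -279.2, 42.7]
tool_rot: [-3.142, 0.793, -3.09]
force: [-1.0, -0.2, -0.4]
width: 85.8
gripper_force: 0.0
```

move_arm:
  targets: "1 0 0 -0.5 0 0 0; 1 0 0 -1 0 0 0; 1 0 0 -2 0 0 0; 1 0 0 -2 0 0 0; 1 0 0 -2 0 0 0"

```text
clock: 15.92
eef_pos: [489.9, -281.9, 96.4]
tool_rot: [-3.141, 0.793, -3.09]
force: [-0.3, -0.9, 0.6]
width: 85.3
gripper_force: 0.0
```

```bash
python3 - <<'E'
from cf import *
err(); d=snap('wrist','w7.png'); t=snap('top','t7.png')
# corners of the top coaster in the wrist view by expected pose, with edges of bamboo colour mask
im=d['color']; hsv=cv2.cvtColor(im,cv2.COLOR_RGB2HSV)
for nm,C in (('expected',(590,-277,53)),):
    print([proj(d,w((C[0],C[1],.051),x,y,z)).round(1).tolist() for x,y,z in ((-55,-29,53),(-55,29,53),(55,29,53),(55,-29,53),(-55,0,44),(-55,0,8))])
for c in (262,300):
    print(c,[(r,int(im[r,c].sum())) for r in range(60,330) if abs(int(im[r,c].sum())-int(im[r-1,c].sum()))>40])
E
```

```text
t 15.9167 pos [ 489.9 -281.9   96.4] err [-55.1  -3.1  -3.9] rot [-0.   0.1 -0. ] F [-0.3 -0.9  0.6] w 85.3 q [ 0.88  0.81 -0.1   2.4   3.91  0.78 -1.44]
[[237.4, 229.3], [323.2, 229.3], [310.5, 273.6], [251.2, 273.6], [280.3, 217.3], [280.4, 173.1]]
262 [(155, 406), (156, 349), (162, 241), (177, 309), (186, 281), (208, 298), (225, 449), (232, 428), (235, 466)]
300 [(160, 405), (161, 313), (162, 254), (177, 321), (188, 338), (207, 321), (235, 455)]
```

```bash
python3 - <<'E'
from cf import *
d=load('w7.png'); g=cv2.GaussianBlur(d['color'],(3,3),0).astype(int)
for r in (185,198,210,221,226,240,255,268):
    row=g[r]; e=[c for c in range(215,345) if np.abs(row[c+1]-row[c-1]).max()>35]; print(r,e, row[228],row[245],row[330])
print('col281',[ (r,*g[r,281]) for r in range(172,285,1) if np.abs(g[r+1,281]-g[r-1,281]).max()>14])
t=load('t7.png')
for z in (53,44): print(z,[proj(t,w(SK,x,y,z)).round(1).tolist() for x,y in ((55,29),(55,-29),(-55,-29),(-55,29))])
gt=t['color'].astype(int)
for r in (193,200,208,215): print(r,[(c,*gt[r,c]) for c in range(350,382)][::1] if r==200 else [c for c in range(345,385) if np.abs(gt[r,c+1]-gt[r,c-1]).max()>60])
for c in (362,366,370): print(c,[r for r in range(180,235) if np.abs(gt[r+1,c]-gt[r-1,c]).max()>40])
E
```

```text
185 [232, 233, 239, 240, 319, 325, 326, 327] [151 115  75] [148 111  73] [233 187 120]
198 [236, 322, 323, 324] [151 115  76] [139 105  68] [229 182 115]
210 [320, 321] [155 118  77] [149 113  73] [222 172 109]
221 [] [157 119  78] [166 126  82] [184 140  90]
226 [] [233 187 119] [209 159 102] [154 117  76]
240 [319, 320] [217 167 106] [226 177 113] [150 114  75]
255 [315, 316] [223 175 112] [220 169 109] [145 110  72]
268 [311, 312] [219 169 109] [220 169 109] [154 118  77]
col281 [(175, np.int64(87), np.int64(73), np.int64(62)), (176, np.int64(108), np.int64(86), np.int64(65)), (177, np.int64(132), np.int64(103), np.int64(70)), (178, np.int64(148), np.int64(113), np.int64(74)), (184, np.int64(148), np.int64(112), np.int64(73)), (185, np.int64(136), np.int64(103), np.int64(67)), (187, np.int64(129), np.int64(97), np.int64(63)), (188, np.int64(142), np.int64(108), np.int64(70)), (195, np.int64(146), np.int64(110), np.int64(72)), (196, np.int64(135), np.int64(101), np.int64(66)), (198, np.int64(131), np.int64(98), np.int64(64)), (199, np.int64(142), np.int64(108), np.int64(70)), (207,
[... 2024 characters left out ...]
373, np.int64(231), np.int64(175), np.int64(108)), (374, np.int64(235), np.int64(195), np.int64(127)), (375, np.int64(209), np.int64(172), np.int64(115)), (376, np.int64(152), np.int64(111), np.int64(68)), (377, np.int64(157), np.int64(116), np.int64(71)), (378, np.int64(156), np.int64(115), np.int64(71)), (379, np.int64(159), np.int64(118), np.int64(74)), (380, np.int64(155), np.int64(112), np.int64(69)), (381, np.int64(154), np.int64(112), np.int64(70))]
208 [353, 354, 357, 358, 376, 383]
215 [353, 354, 358, 359, 376, 383]
362 [189, 190, 193, 195, 220, 222, 223, 224, 226]
366 [180, 188, 189, 193, 195, 219, 220, 221, 222, 223, 224, 226, 227]
370 [187, 193, 195, 219, 221, 223, 224, 226, 227]
```

```bash
python3 - <<'E'
from cf import *
for n in ('t0.png','t7.png'):
    g=load(n)['color'].astype(int); print(n,[(r,int(g[r,363:371].mean(0).sum())) for r in list(range(184,200))+list(range(214,230))])
d6,d7=load('w6.png'),load('w7.png')
for n,d,rg in (('w6',d6,range(160,248)),('w7',d7,range(205,285))):
    g=d['color'].astype(int)[:,272:292].mean(1); print(n,[(r,int(g[r].sum()),int(g[r,0]/g[r,2]*100)) for r in rg])
E
```

```text
t0.png [(184, 439), (185, 445), (186, 427), (187, 423), (188, 352), (189, 460), (190, 525), (191, 467), (192, 377), (193, 468), (194, 517), (195, 513), (196, 509), (197, 510), (198, 508), (199, 510), (214, 506), (215, 507), (216, 513), (217, 490), (218, 375), (219, 444), (220, 517), (221, 469), (222, 290), (223, 154), (224, 227), (225, 264), (226, 452), (227, 521), (228, 516), (229, 511)]
t7.png [(184, 457), (185, 464), (186, 443), (187, 441), (188, 367), (189, 482), (190, 535), (191, 539), (192, 542), (193, 489), (194, 384), (195, 480), (196, 535), (197, 528), (198, 527), (199, 528), (214, 523), (215, 524), (216, 523), (217, 524), (218, 526), (219, 531), (220, 420), (221, 427), (222, 516), (223, 556), (224, 384), (225, 223), (226, 390), (227, 514), (228, 537), (229, 533)]
w6 [(160, 395, 201), (161, 399, 201), (162, 402, 201), (163, 406, 201), (164, 408, 202), (165, 410, 202), (166, 413, 202), (167, 418, 202), (168, 444, 203), (169, 502, 201), (170, 549, 191), (171, 564, 188), (172, 562, 188), (173, 562, 188), (174, 562, 188), (175, 562, 188), (176, 562, 189), (177, 561, 189), (178, 
[... 1847 characters left out ...]
2), (244, 501, 202), (245, 501, 202), (246, 500, 202), (247, 501, 202), (248, 500, 202), (249, 500, 202), (250, 500, 202), (251, 501, 202), (252, 501, 201), (253, 501, 201), (254, 501, 201), (255, 503, 201), (256, 503, 201), (257, 505, 200), (258, 506, 200), (259, 506, 200), (260, 506, 200), (261, 506, 200), (262, 506, 201), (263, 505, 200), (264, 506, 200), (265, 506, 200), (266, 505, 200), (267, 496, 203), (268, 470, 209), (269, 445, 214), (270, 447, 214), (271, 456, 211), (272, 470, 205), (273, 485, 200), (274, 496, 200), (275, 505, 200), (276, 510, 199), (277, 514, 198), (278, 516, 197), (279, 513, 198), (280, 506, 198), (281, 500, 199), (282, 499, 199), (283, 503, 199), (284, 503, 199)]
```

```bash
python3 - <<'E'
from cf import *
t0,t7,d6,d7=[load(n) for n in('t0.png','t7.png','w6.png','w7.png')]
loc=lambda P:(lambda v:np.cos(.051)*v[0]+np.sin(.051)*v[1])(np.array(P[:2])-SK[:2])
for n,d,u,rs,z in (('t0 stack',t0,366.5,(218.3,192.05),44),('t7 placed',t7,366.5,(220.5,194.0),53),('w6 stack',d6,281.5,(181.2,237.3),44),('w7 placed',d7,281.5,(233.2,269.6),53)):
    x=[loc(atz(d,u,r,z)) for r in rs]; print(n,np.round(x,1),'mid',np.mean(x).round(1))
E
```

```text
t0 stack [-42.5  45.5] mid 1.5
t7 placed [-50.8  37.4] mid -6.7
w6 stack [-41.1  46.4] mid 2.6
w7 placed [-48.1  41.3] mid -3.4
```

The placed coaster lies flat but about 7 mm short of the stack's centre along its length. That is within tolerance, but I'll regrip it, shift it 7 mm forward and set it down again.

move_arm:
  targets: "1 0 0 2 0 0 0; 1 0 0 2 0 0 0; 1 0 0 2 0 0 0; 1 0 0 1 0 0 0; 1 0 0 0.4 0 0 0"

```text
clock: 16.43
eef_pos: [545.1, -278.7, 42.7]
tool_rot: [3.141, 0.794, -3.089]
force: [0.1, 1.2, -0.3]
width: 85.3
gripper_force: 0.0
```

move_arm:
  targets: "0.4 0 0 0 0 0 0; 0 0 0 0 0 0 0; -1 0 0 0 0 0 0; -1 0 0 0 0 0 0; -1 0 0 0 0 0 0"

```text
clock: 16.85
eef_pos: [543.3, -279.9, 44.4]
tool_rot: [-3.14, 0.793, -3.091]
force: [-3.4, 0.5, 4.7]
width: 55.8
gripper_force: 63.5
```

move_arm:
  targets: "-1 -0.1 0 -0.1 0 0 0; -1 -0.14 0 -0.14 0 0 0; -1 0 0 0 0 0 0"

```text
clock: 17.1
eef_pos: [544.1, -279.9, 47.6]
tool_rot: [-3.14, 0.794, -3.09]
force: [0.1, 0.2, -0.5]
width: 55.4
gripper_force: 63.3
```

move_arm:
  targets: "-1 -0.25 0 0.25 0 0 0; -1 -0.25 0 0.25 0 0 0; -1 0.1 0 0.1 0 0 0; -1 0.08 0 0.08 0 0 0; -1 0 0 0 0 0 0"

```text
clock: 17.52
eef_pos: [552.7, -279.3, 46.3]
tool_rot: [-3.139, 0.798, -3.088]
force: [-2.2, 1.3, 8.6]
width: 55.4
gripper_force: 68.8
```

move_arm:
  targets: "-1 0.05 0 0.05 0 0 0; -1 0 0 0 0 0 0; -1 0 0 0 0 0 0"

```text
clock: 17.77
eef_pos: [552.7, -279.3, 46.2]
tool_rot: [-3.138, 0.799, -3.087]
force: [-4.0, 0.8, 11.3]
width: 55.8
gripper_force: 70.3
```

move_arm:
  targets: "0.5 0 0 0 0 0 0; 0.7 0 0 0 0 0 0; 1 0 0 0 0 0 0; 1 0 0 0 0 0 0; 1 0 0 0 0 0 0"

```text
clock: 18.18
eef_pos: [550.9, -279.2, 43.6]
tool_rot: [-3.141, 0.793, -3.09]
force: [-0.1, -0.8, -0.1]
width: 85.0
gripper_force: 0.0
```

move_arm:
  targets: "1 0 0 -0.5 0 0 0; 1 0 0 -1 0 0 0; 1 0 0 -2 0 0 0; 1 0 0 -2 0 0 0; 1 0 0 -2 0 0 0"

```text
clock: 18.6
eef_pos: [496.3, -281.7, 97.3]
tool_rot: [-3.141, 0.793, -3.091]
force: [-0.3, -0.4, 0.6]
width: 85.3
gripper_force: 0.0
```

```bash
python3 - <<'E'
from cf import *
err(); d=snap('wrist','w8.png'); t=snap('top','t8.png')
for n,dd,c0,c1,rg in (('t',t,363,371,list(range(186,199))+list(range(214,227))),('w',d,272,292,range(160,285))):
    g=dd['color'].astype(int)[:,c0:c1].mean(1).sum(1); print(n,[(r,int(g[r])) for r in rg])
for n,r in (('t0',200),('t0',210),('t8',200),('t8',210)):
    g=load(n+'.png')['color'][r].astype(int).sum(1); print(n,r,g[350:382])
E
```

```text
t 18.6 pos [ 496.3 -281.7   97.3] err [-48.8  -2.9  -3. ] rot [0.  0.1 0. ] F [-0.3 -0.4  0.6] w 85.3 q [ 0.88  0.8  -0.11  2.38  3.9   0.77 -1.45]
t [(186, 444), (187, 432), (188, 473), (189, 524), (190, 527), (191, 398), (192, 446), (193, 528), (194, 531), (195, 527), (196, 529), (197, 528), (198, 528), (214, 526), (215, 529), (216, 536), (217, 444), (218, 406), (219, 504), (220, 551), (221, 408), (222, 197), (223, 170), (224, 241), (225, 279), (226, 473)]
w [(160, 222), (161, 232), (162, 255), (163, 276), (164, 283), (165, 281), (166, 271), (167, 247), (168, 218), (169, 212), (170, 242), (171, 298), (172, 338), (173, 350), (174, 352), (175, 356), (176, 357), (177, 359), (178, 360), (179, 342), (180, 291), (181, 267), (182, 309), (183, 341), (184, 350), (185, 353), (186, 355), (187, 358), (188, 359), (189, 358), (190, 337), (191, 292), (192, 275), (193, 306), (194, 339), (195, 348), (196, 352), (197, 354), (198, 356), (199, 359), (200, 362), (201, 348), (202, 311), (203, 285), (204, 292), (205, 324), (206, 345), (207, 351), (208, 354), (209, 357), (210, 358), (211, 363), (212, 375)
[... 717 characters left out ...]
93), (273, 510), (274, 511), (275, 512), (276, 516), (277, 517), (278, 511), (279, 503), (280, 499), (281, 501), (282, 505), (283, 502), (284, 494)]
t0 200 [481 483 406 280 259 271 252 444 551 516 511 503 498 513 509 512 499 502
 508 519 527 509 498 509 425 292 329 330 331 323 311 420]
t0 210 [512 517 525 411 218 254 260 199 404 532 523 516 503 514 516 516 497 482
 498 511 519 519 497 493 518 437 314 335 334 339 336 321]
t8 200 [492 503 428 295 268 280 265 414 537 538 532 522 522 527 536 527 515 510
 525 533 538 536 517 520 506 403 332 342 343 342 344 337]
t8 210 [529 537 546 430 226 263 273 228 430 552 543 535 525 532 535 535 520 497
 524 528 542 533 517 512 538 476 359 355 360 352 352 359]
```

```bash
python3 -c "
from h import *
print(order.finish_job())"
```

```text
the job is handed in; nothing more can be done
None
```

I tipped the coaster up, drew it out and set it down flat on the stack, within about 2 mm of centre after one small correction, then handed the job in at about 19 s; no verdict came back.

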